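Snap the cover onto the cellar's humidity controller

ROBOT

A 6-joint arm with a two-finger parallel gripper is mounted at the origin on the work surface. World frame = base frame: x ahead of the robot, y to its left, z up, the work surface at z = 0. Lengths are in m, angles in degrees, forces in N, time in s.
With the tool pointing down it reaches from about 0.35 to 0.875 m from the base axis. Payload 4.2 kg.
Tool frame: the origin (TCP) lies between the finger pads; the fingertips stand 8 mm ahead of it and the grasp point (between the pads) lies 11 mm behind it; x points along the fingers, y is the direction in which the jaws open and shut, and the axes are right-handed (so a half turn about x gives the same grasp; the last joint's range is limited). The gripper opens to 87 mm and grips with 3 to 60 N. Pads are 19 mm wide; open, the fingers measure 117 mm over their backs; the gripper's body (75 mm by 190 mm) begins 51 mm behind the grasp point.
Start: joints at [-53.423, 22.042, 0.453, 0, -68.411, -14.817], TCP at [0.232, -0.58, 0.231] pointing down, gripper open.
Joint ranges: [-179.83, 179.83], [-69.29, 118.12], [-61.27, 80.66], [-181.25, 117.63], [-171.15, -9.14], [-177.46, 177.46]. Speed limits (degrees/s): [159.86, 159.86, 180, 180, 180, 180].

INTERFACE

Orientations are given as a 3x3 rotation matrix whose columns are the frame's x, y, z axes.
In Python, from station import r gives the robot as it stands. The module is installed in compiled form; this text tells all that it offers.
- The arm moves only by the tool move_arm, never from a script. Its argument "increments" is one flat list of numbers, 7 for each row, row after row: the turn, a rotation vector about the tool's x, y, z in degrees, then the shift along the tool's x, y, z in m, then the finger opening in m, from 0 to 0.087. A call has 1 to 12 rows; each row is the pose to reach, as a shift and turn from the pose commanded when the call began, along the tool's axes at that moment; what a row does not reach only later rows make up. A row lasts 1/12 s, in which the tool goes at most 41.7 mm and 7.16 degrees, less where a joint would pass 70% of its speed; a pose out of reach is approached as far as the arm can. A call with a gripper value outside its range is refused whole. The fingers move at their own pace and stop on an object; the grip force is fixed at half the most. Time passes only in rows, so rows that repeat a pose let the fingers close. It gives the time, the measured TCP pose, the force and the opening at its end, in the units of the state.
- r.sense(): the state, without advancing time (a new reading comes with each control period).
- r.capture(name): name is "scene" or "top" or "wrist"; returns the picture (400x640x3 uint8, red, green, blue); there is no depth.
- r.calibration(name): a dict with "fx", "fy", "cx", "cy" (pixels), "D" ([k1, k2, p1, p2, k3] as OpenCV has them; the pictures are not rectified), "rvec" (rotation vector, rad) and "tvec" (3), from world to camera coordinates, as OpenCV has them; the wrist camera has in their place "tool_from_camera" (4x4, takes a point from camera to tool coordinates, whose origin is the TCP and whose axes are the tool frame's). Camera axes: x right, y down, z forward; pixel columns grow to the right and rows downward; lengths in m; the calibration is good to about 2 mm. A picture is of the moment at which its call begins: read the wrist's pose just before it. calibration takes no time and is no camera call.
- r.finish_job(): hands the job in, once; it reports no verdict.
The state is a dict: "time_s": time; "joints": joint angles; "joint_velocities": joint speeds; "effort": joint torques, N m; "tcp_pos": TCP position; "ee_rot": TCP orientation; "wrist_force": force on the tool from outside, world axes, zero at the start; "moment": the same for the moment, N m; "gripper_width": opening from 0.0 (shut) to 1.0 (fully open).
Only numpy, scipy, OpenCV 4.12 (cv2) and the standard library are available. Lean on these libraries where they do the work, as an engineer would, in place of code of your own. Each camera call takes 0.05 s, during which the arm holds its last target.

TASK

Put the white cover plate back on the open humidity control box: set it over the four snap standoffs and press it down beside each one until all four have clicked through and the cover lies flush on every standoff, then let go. Feel for each click and do not crush the rubber washers on the standoffs (none may bear more than 23 N), keep the cover roughly level once it is on the standoffs (no corner cocked up steeply), and leave the cheese, screwdriver, cup and jar where they are.

Things in the scene. Friction and masses are not known exactly. Their poses are not given: they have to be found in the camera images.
- cover: white plastic cover plate, 164 x 124 x 4 mm, 0.2 kg, loose, lying face up on the table. Origin: centre of its underside; z up out of its face, x along its long side. On the middle of its face a black display hood, 44 (x) x 30 (y) x 28 mm high: the place to grip, across the 30 mm. Four 14 x 14 mm through holes near the corners; one is set further in, so it fits the box one way only: cover axes = box axes.
- housing: grey open control box, 160 x 120 mm, walls 26 mm high, fixed and level on the table. Origin: centre of its underside, x along its long side. In it stand four white snap standoffs. The cover set on squarely rests on the standoffs' barbs, its underside about 39 mm above the table; clicked home, its underside is at 30 mm.
- washer0: springy black rubber washer, 18 mm across, 3 mm thick, on top of standoff 0; origin: at its standoff's seated level, 2.2 mm below the washer's free top (it sinks under load: 4 N to start, about 10 N at the click, 13 N at its hard stop 3.2 mm down, then steeply more). It must never bear more than 23 N.
- washer1: springy black rubber washer, 18 mm across, 3 mm thick, on top of standoff 1; origin: at its standoff's seated level, 2.2 mm below the washer's free top (it sinks under load: 4 N to start, about 10 N at the click, 13 N at its hard stop 3.2 mm down, then steeply more). It must never bear more than 23 N.
- washer2: springy black rubber washer, 18 mm across, 3 mm thick, on top of standoff 2; origin: at its standoff's seated level, 2.2 mm below the washer's free top (it sinks under load: 4 N to start, about 10 N at the click, 13 N at its hard stop 3.2 mm down, then steeply more). It must never bear more than 23 N.
- washer3: springy black rubber washer, 18 mm across, 3 mm thick, on top of standoff 3; origin: at its standoff's seated level, 2.2 mm below the washer's free top (it sinks under load: 4 N to start, about 10 N at the click, 13 N at its hard stop 3.2 mm down, then steeply more). It must never bear more than 23 N.
- hole0 (a point): centre of the cover's hole 0, at the level of its underside; at (66, 45, 0) mm in the cover's frame. It goes on standoff 0.
- seat0 (a point): centre of the seated level of standoff 0; at (66, 45, 30) mm in the box's frame. When clicked home, hole0 coincides with it. Standoff: column 18 mm across, topped by a rubber washer, through it a 10.6 mm white pin with tapered tip ending 22 mm above this point.
- pad0 (a point): blue dot, 22 mm across, on the cover's upper face beside hole 0, where to press with the closed fingertips; at (40, 45, 4) mm in the cover's frame.
- hole1 (a point): centre of the cover's hole 1 (the keyed one, set further in), at the level of its underside; at (66, -27, 0) mm in the cover's frame. It goes on standoff 1.
- seat1 (a point): centre of the seated level of standoff 1 (the keyed one, set further in); at (66, -27, 30) mm in the box's frame. When clicked home, hole1 coincides with it. On each pin's +x and -x sides a sprung orange barb stands out, 17.6 mm over both; its flat catch is 4.3 mm above this point and springs out over the cover at the click.
- pad1 (a point): blue dot, 22 mm across, on the cover's upper face beside hole 1, where to press with the closed fingertips; at (40, -32, 4) mm in the cover's frame.
- hole2 (a point): centre of the cover's hole 2, at the level of its underside; at (-66, -45, 0) mm in the cover's frame. It goes on standoff 2.
- seat2 (a point): centre of the seated level of standoff 2; at (-66, -45, 30) mm in the box's frame. When clicked home, hole2 coincides with it. Against barbs and washer it takes a steady squeeze of about 14 to 21 N on the dot beside a standoff until it clicks; just bringing the cover to height is not enough. A press of up to 23 N there is safe.
- pad2 (a point): blue dot, 22 mm across, on the cover's upper face beside hole 2, where to press with the closed fingertips; at (-40, -45, 4) mm in the cover's frame.
- hole3 (a point): centre of the cover's hole 3, at the level of its underside; at (-66, 45, 0) mm in the cover's frame. It goes on standoff 3.
- seat3 (a point): centre of the seated level of standoff 3; at (-66, 45, 30) mm in the box's frame. When clicked home, hole3 coincides with it. Let go before the click, the cover springs back up off the washers.
- pad3 (a point): blue dot, 22 mm across, on the cover's upper face beside hole 3, where to press with the closed fingertips; at (-40, 45, 4) mm in the cover's frame.
- cheese: small pale cheese wheel, 110 mm across, 60 mm high, bystander; origin: centre of its underside
- screwdriver: screwdriver lying on the table, bystander; origin: on its underside, near its middle
- cup: steel cup, 68 mm across, 60 mm high, bystander; origin: centre of its underside
- jar: amber jar with a brass cap, 60 mm across, 75 mm high, bystander; origin: centre of its underside
Things that resemble listed ones, but are neither listed nor needed, are in the scene too. What is meant by the cover is not orange, and is the smaller of those in its own colour.

How it is judged (in metres and radians):
On the way, in this order (a step that is already met when the one before it is completed fails the run):
1. the cover is threaded over the four standoffs, the pins in its holes (each hole within 5 mm of its standoff's axis and less than 13.5 mm above its seated level) (z of hole0 in the frame of seat0 below 0.0135 m and horizontal distance between hole0 and seat0 below 0.005 m and z of hole1 in the frame of seat1 below 0.0135 m and horizontal distance between hole1 and seat1 below 0.005 m and z of hole2 in the frame of seat2 below 0.0135 m and horizontal distance between hole2 and seat2 below 0.005 m and z of hole3 in the frame of seat3 below 0.0135 m and horizontal distance between hole3 and seat3 below 0.005 m), for 0.1 s.
2. all four standoffs have clicked: every hole within 1.5 mm of its seated level (z of hole0 in the frame of seat0 below 0.0015 m and horizontal distance between hole0 and seat0 below 0.003 m and z of hole1 in the frame of seat1 below 0.0015 m and horizontal distance between hole1 and seat1 below 0.003 m and z of hole2 in the frame of seat2 below 0.0015 m and horizontal distance between hole2 and seat2 below 0.003 m and z of hole3 in the frame of seat3 below 0.0015 m and horizontal distance between hole3 and seat3 below 0.003 m), for 0.2 s.
At the end, for the whole second after the job is handed in: All four holes of the cover lie less than 1.5 mm above their seated levels on the standoffs and within 3 mm of their axes, the cover is at rest and the gripper has let go of it (all of step 2 and linear speed of cover below 0.02 m/s and contact force between the fingers and cover below 0.1 N); the robot touches nothing.
It fails at once if a washer bears more than 23 N from the cover (contact force between cover and washer0 above 23 N or contact force between cover and washer1 above 23 N or contact force between cover and washer2 above 23 N or contact force between cover and washer3 above 23 N).
It fails at once if the cover is cocked by more than 0.2 rad (11 degrees) on the standoffs (angle between cover's own z axis and vertical above 0.2 rad and contact force between cover and housing above 0.3 N).
It fails at once if the cheese, screwdriver, cup or jar is moved by more than 20 mm (distance of any of cheese, screwdriver, cup, jar from where it was at the start of the episode above 0.02 m).
It also fails if it takes over 58 s, if anything falls off the work surface, if the arm or the gripper's body presses on something with over 40 N, if the wrist force passes 120 N, or if a joint passes its speed limit or range.

## Working session

There is one attempt and no reset: what is moved stays moved. The work goes in short steps, Python scripts to look and compute and a tool call to move; the robot and the scene stay as the last step left them, time stands still between calls to the robot, and variables do not carry over. Pictures are saved under pics/ and viewed, and the job is handed in when it is done.

Besides the shell and the picture viewer there is one more tool, called after "Request:" by a JSON object that holds its "api" and its "payload", one argument or row to a line. move_arm: Moves the arm, as the interface text tells. Its arguments: {"type":"object","properties":{"increments":{"type":"array","items":{"type":"number"}}},"required":["increments"]}

```bash
ls; mkdir -p pics; python3 - <<'E'
from station import r
import cv2
s=r.sense();print(s)
for n in ["scene","top","wrist"]:
    im=r.capture(n);cv2.imwrite(f"pics/{n}0.png",im[:,:,::-1])
    print(n,r.calibration(n))
E
```

```text
pics
{'time_s': 0.0, 'joints': array([-5.34216417e+01,  2.20914002e+01,  3.78100567e-01, -2.94167972e-02,
       -6.84116785e+01, -1.48160919e+01]), 'joint_velocities': array([ 0.02552665,  0.04244539,  0.04185372, -0.11131201,  0.04669708,
        0.00967843]), 'effort': array([-2.36242045e-05, -3.90667248e+01,  1.87398577e+01,  4.21968877e+00,
        1.09927281e-02, -1.90847627e-04]), 'tcp_pos': array([ 0.23151097, -0.57989285,  0.22944029]), 'ee_rot': array([[-9.16467790e-04, -3.70579323e-01,  9.28800369e-01],
       [ 2.03611854e-03,  9.28798142e-01,  3.70580443e-01],
       [-9.99997507e-01,  2.23077269e-03, -9.66701521e-05]]), 'wrist_force': array([-0.37883734, -0.60332449,  0.05498063]), 'moment': array([-0.01328059, -0.0417069 ,  0.00750893]), 'gripper_width': 1.003650540117243}
scene {'fx': 464.17075069083097, 'fy': 464.17075069083097, 'cx': 322.5536265574037, 'cy': 204.55072069786337, 'D': array([-0.01346214,  0.        ,  0.        ,  0.        ,  0.        ]), 'rvec': array([ 1.18054659,  2.56656579, -0.69119319]), 'tvec': array([ 0.38234892, -0.26204333,  1.26960903])}
top {'fx': 364.88563345275594, 'fy': 364.88563345275594, 'cx': 322.7049597366132, 'cy': 195.70521991696032, 'D': array([-0.04934891,  0.        ,  0.        ,  0.        ,  0.        ]), 'rvec': array([ 2.11062384, -2.09895996,  0.17162628]), 'tvec': array([-0.05052863,  0.50734132,  0.85855047])}
wrist {'fx': 302.62115151722554, 'fy': 302.62115151722554, 'cx': 319.0933327593246, 'cy': 201.83922381247345, 'D': array([-0.01416947,  0.        ,  0.        ,  0.        ,  0.        ]), 'tool_from_camera': array([[ 1.13570864e-03, -3.05808872e-01,  9.52092245e-01,
        -1.53820495e-01],
       [ 9.99999340e-01,  1.82197432e-04, -1.13433368e-03,
        -1.66079454e-04],
       [ 1.73420541e-04,  9.52092905e-01,  3.05808877e-01,
        -8.44345487e-02],
       [ 0.00000000e+00,  0.00000000e+00,  0.00000000e+00,
         1.00000000e+00]])}
```

View pics/top0.png

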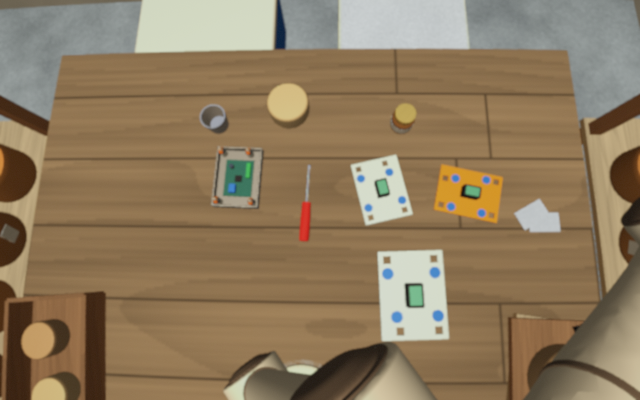

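View pics/scene0.png

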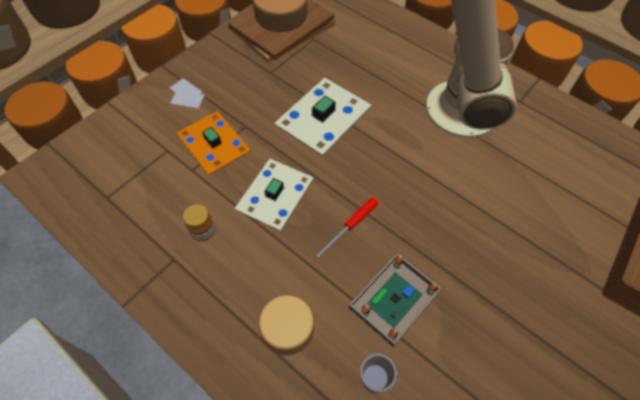

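View pics/wrist0.png

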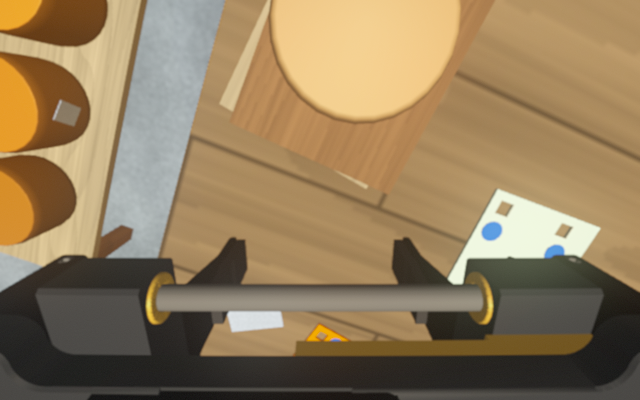

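The top view shows the smaller white cover near (381,190), the larger white decoy at (413,295), the orange one at (470,192), and the box at (238,178). Next I measure them.

```bash
cat > h.py <<'E'
import numpy as np, cv2
from station import r
def campose(name,s=None):
    c=r.calibration(name)
    K=np.array([[c['fx'],0,c['cx']],[0,c['fy'],c['cy']],[0,0,1]])
    if 'rvec' in c:
        R=cv2.Rodrigues(c['rvec'])[0]; Rc=R.T; o=-R.T@c['tvec']
    else:
        T=c['tool_from_camera']; Rt=s['ee_rot']; Rc=Rt@T[:3,:3]; o=Rt@T[:3,3]+s['tcp_pos']
    return K,c['D'],Rc,o
def cast(px,z,name,s=None):
    K,D,Rc,o=campose(name,s)
    n=cv2.undistortPoints(np.array(px,float).reshape(-1,1,2),K,D).reshape(-1,2)
    d=np.c_[n,np.ones(len(n))]@Rc.T
    return o+d*((z-o[2])/d[:,2])[:,None]
def project(P,name,s=None):
    K,D,Rc,o=campose(name,s)
    return cv2.projectPoints(np.array(P,float).reshape(-1,1,3),cv2.Rodrigues(Rc.T)[0],-Rc.T@o,K,D)[0].reshape(-1,2)
def blobs(mask,amin=5,amax=1e9):
    n,l,st,c=cv2.connectedComponentsWithStats(mask.astype(np.uint8))
    return [(c[i],st[i,4]) for i in range(1,n) if amin<=st[i,4]<=amax]
def rigid(A,B):
    "2d fit B=R A+t, returns yaw,t,residuals"
    A=np.array(A);B=np.array(B);a=A.mean(0);b=B.mean(0)
    H=(A-a).T@(B-b);th=np.arctan2(H[0,1]-H[1,0],H[0,0]+H[1,1])
    R=np.array([[np.cos(th),-np.sin(th)],[np.sin(th),np.cos(th)]])
    t=b-R@a
    return th,t,np.linalg.norm(A@R.T+t-B,axis=1)
HOLES=np.array([[66,45],[66,-27],[-66,-45],[-66,45]])/1e3
PADS=np.array([[40,45],[40,-32],[-40,-45],[-40,45]])/1e3
E
python3 - <<'E'
from h import *
for n in ['top','scene']:
    im=cv2.imread(f'pics/{n}0.png');hsv=cv2.cvtColor(im,cv2.COLOR_BGR2HSV)
    blue=cv2.inRange(hsv,(100,110,90),(125,255,255))
    print(n,campose(n)[3])
    for c,a in blobs(blue,4): print(' blue',c.round(1),a,cast([c],.004,n)[0].round(4))
    org=cv2.inRange(hsv,(3,100,60),(18,255,255))
for n,x in [('top',(200,135,280,220)),('scene',(340,245,450,350)),('top',(340,145,430,235))]:
    im=cv2.imread(f'pics/{n}0.png');c=im[x[1]:x[3],x[0]:x[2]]
    cv2.imwrite(f'pics/crop_{n}{x[0]}.png',cv2.resize(c,None,fx=6,fy=6,interpolation=cv2.INTER_CUBIC))
E
```

```text
top [ 0.33238362 -0.07698581  0.93843038]
 blue [388.8 171.7] 26 [ 0.5813 -0.2199  0.004 ]
 blue [360.5 178. ] 26 [ 0.5641 -0.1453  0.004 ]
 blue [455.1 177.9] 24 [ 0.5648 -0.3934  0.004 ]
 blue [485.8 179.5] 26 [ 0.5608 -0.4739  0.004 ]
 blue [231.6 187.8] 70 [0.5371 0.1957 0.004 ]
 blue [401.5 199.5] 32 [ 0.5069 -0.2509  0.004 ]
 blue [367.8 207.5] 28 [ 0.4856 -0.1632  0.004 ]
 blue [450.6 206.3] 29 [ 0.4894 -0.3771  0.004 ]
 blue [481.2 212.6] 28 [ 0.473  -0.4552  0.004 ]
 blue [387.2 273.3] 71 [ 0.3189 -0.2094  0.004 ]
 blue [434.4 271.9] 64 [ 0.3228 -0.3274  0.004 ]
 blue [437.6 315.4] 76 [ 0.2177 -0.3308  0.004 ]
 blue [396.4 316.7] 70 [ 0.2144 -0.2297  0.004 ]
scene [0.91906581 0.26268078 0.9555529 ]
 blue [318.4  91.9] 42 [ 0.2146 -0.3349  0.004 ]
 blue [347.3 109.5] 46 [ 0.2119 -0.2337  0.004 ]
 blue [293.9 114.2] 49 [ 0.3194 -0.3315  0.004 ]
 blue [219.6 123.3] 22 [ 0.4717 -0.4584  0.004 ]
 blue [328.3 136.1] 55 [ 0.3159 -0.2137  0.004 ]
 blue [189.6 139.3] 22 [ 0.5593 -0.4776  0.004 ]
 blue [235.7 142.2] 23 [ 0.488 -0.381  0.004]
 blue [209.7 156.9] 28 [ 0.5636 -0.3967  0.004 ]
 blue [266.9 173. ] 30 [ 0.5046 -0.2537  0.004 ]
 blue [298.8 187.2] 35 [ 0.4842 -0.1661  0.004 ]
 blue [254.1 199.6] 36 [ 0.5801 -0.2233  0.004 ]
 blue [282.4 212.6] 40 [ 0.5622 -0.148   0.004 ]
 blue [408.3 290.7] 97 [0.5268 0.1885 0.004 ]
```

View pics/crop_top200.png

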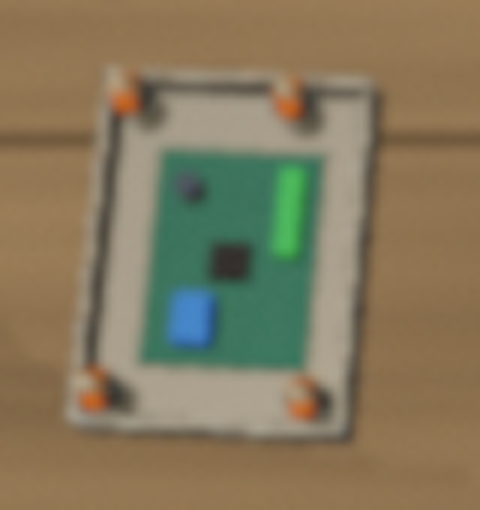

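View pics/crop_scene340.png

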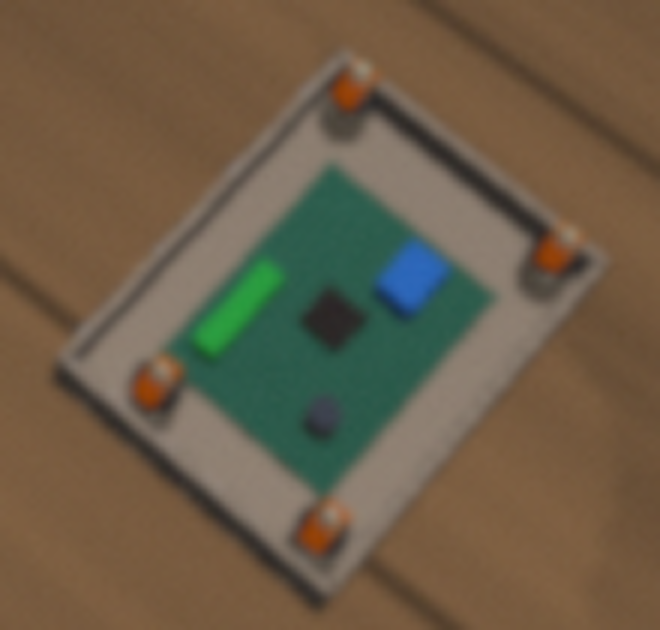

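```bash
python3 - <<'E'
from h import *
T=[[.5641,-.1453],[.5813,-.2199],[.5069,-.2509],[.4856,-.1632]]
S=[[.5622,-.148],[.5801,-.2233],[.5046,-.2537],[.4842,-.1661]]
for p in (T,S):
    th,t,e=rigid(PADS,p);print(np.degrees(th),t,e*1e3)
E
```

```text
13.236147895654202 [ 0.53521914 -0.19798866] [0.36920415 0.20008004 0.3190587  0.40434322]
13.061974825988417 [ 0.53350952 -0.20094091] [0.1229534  0.45421537 0.16368085 0.18007403]
```

```bash
cat >> h.py <<'E'
from scipy.spatial.transform import Rotation as Ro
def Rdown(yawdeg):
    a=np.radians(yawdeg);x=np.array([0,0,-1.]);z=np.array([np.cos(a),np.sin(a),0]);return np.c_[x,np.cross(z,x),z]
def go(p,yawdeg):
    s=r.sense();R=s['ee_rot'];d=R.T@(np.array(p)-s['tcp_pos']);w=Ro.from_matrix(R.T@Rdown(yawdeg)).as_rotvec(degrees=True)
    print('turn',w.round(2),'shift',d.round(4));return w,d
E
python3 -c "
from h import *
go((.485,-.210,.2),13.1)"
```

```text
turn [ 8.65 -0.01 -0.09] shift [0.0301 0.2498 0.3726]
```

Request:
{"api": "move_arm", "payload": {
  "increments": [8.65,0,-0.1,0.03,0.25,0.373,0.087,8.65,0,-0.1,0.03,0.25,0.373,0.087,8.65,0,-0.1,0.03,0.25,0.373,0.087,8.65,0,-0.1,0.03,0.25,0.373,0.087,8.65,0,-0.1,0.03,0.25,0.373,0.087,8.65,0,-0.1,0.03,0.25,0.373,0.087,8.65,0,-0.1,0.03,0.25,0.373,0.087,8.65,0,-0.1,0.03,0.25,0.373,0.087,8.65,0,-0.1,0.03,0.25,0.373,0.087,8.65,0,-0.1,0.03,0.25,0.373,0.087,8.65,0,-0.1,0.03,0.25,0.373,0.087,8.65,0,-0.1,0.03,0.25,0.373,0.087]
}}

```text
time_s: 1.15
tcp_pos: [0.4883, -0.2058, 0.1999]
ee_rot: [[0.001, -0.233, 0.973], [-0.001, 0.973, 0.233], [-1.0, -0.001, 0.001]]
wrist_force: [0.1, -1.1, 0.6]
gripper_width: 0.998
```

```bash
python3 - <<'E'
from h import *
s=r.sense();im=r.capture('wrist');cv2.imwrite('pics/w1.png',im[:,:,::-1])
print(s['time_s'],s['tcp_pos'],s['joint_velocities'].round(2))
np.save('w1.npy',np.r_[s['tcp_pos'],s['ee_rot'].ravel()])
hsv=cv2.cvtColor(im,cv2.COLOR_RGB2HSV)
blue=cv2.inRange(hsv,(100,110,90),(125,255,255))
for c,a in blobs(blue,30): print(' blue',c.round(1),a,cast([c],.004,'wrist',s)[0].round(4))
E
```

```text
1.15 [ 0.48828616 -0.20579152  0.19992329] [-4.29 -0.79 -1.11  0.72 -1.73  3.99]
 blue [239.    3.6] 182 [ 0.3304 -0.3275  0.004 ]
 blue [353.4  20.2] 603 [ 0.3181 -0.2113  0.004 ]
 blue [105.1 115.4] 242 [ 0.4728 -0.4573  0.004 ]
 blue [173.3 146.2] 219 [ 0.4896 -0.379   0.004 ]
 blue [277.7 184.5] 200 [ 0.5063 -0.2531  0.004 ]
 blue [353.2 184.8] 197 [ 0.4856 -0.1654  0.004 ]
 blue [ 87.5 185.5] 191 [ 0.5608 -0.4763  0.004 ]
 blue [154.6 203.6] 177 [ 0.565  -0.3952  0.004 ]
 blue [290.3 245.5] 158 [ 0.5812 -0.2221  0.004 ]
 blue [350.9 245.7] 162 [ 0.5635 -0.147   0.004 ]
```

View pics/w1.png

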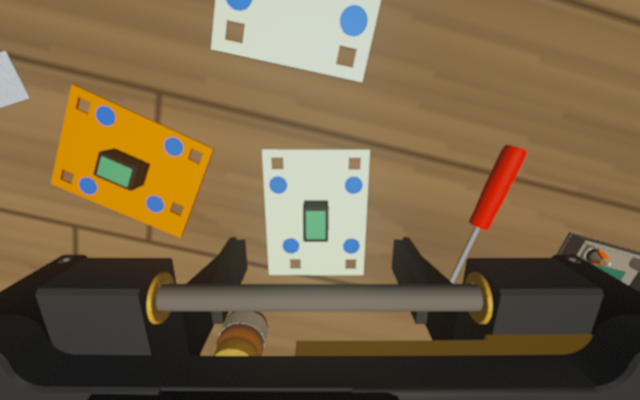

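```bash
python3 - <<'E'
from h import *
W=[[.5635,-.1470],[.5812,-.2221],[.5063,-.2531],[.4856,-.1654]]
th,t,e=rigid(PADS,W);print(np.degrees(th),t,e*1e3)
print(cast([(200+230/6,135+255/6)],.03,'top'))
go((.548,.187,.2),-5.5)
E
```

```text
13.271780409812859 [ 0.5348961 -0.2000632] [0.08229118 0.07867729 0.05605784 0.05857527]
[[0.55883408 0.17198707 0.03      ]]
turn [18.89 -0.02  0.08] shift [-0.0006  0.3695  0.1509]
```

Request:
{"api": "move_arm", "payload": {
  "increments": [18.9,0,0,0,0.359,0.155,0.087,18.9,0,0,0,0.359,0.155,0.087,18.9,0,0,0,0.359,0.155,0.087,18.9,0,0,0,0.359,0.155,0.087,18.9,0,0,0,0.359,0.155,0.087,18.9,0,0,0,0.359,0.155,0.087,18.9,0,0,0,0.359,0.155,0.087,18.9,0,0,0,0.359,0.155,0.087,18.9,0,0,0,0.359,0.155,0.087,18.9,0,0,0,0.359,0.155,0.087,18.9,0,0,0,0.359,0.155,0.087,18.9,0,0,0,0.359,0.155,0.087]
}}

```text
time_s: 2.2
tcp_pos: [0.5549, 0.1753, 0.1993]
ee_rot: [[-0.001, 0.1, 0.995], [-0.002, 0.995, -0.1], [-1.0, -0.002, -0.0]]
wrist_force: [0.1, -0.3, -1.1]
gripper_width: 1.0
```

```bash
python3 - <<'E'
from h import *
s=r.sense();im=r.capture('wrist');cv2.imwrite('pics/w2.png',im[:,:,::-1])
print(s['time_s'],s['tcp_pos'],s['joint_velocities'].round(2))
np.save('w2.npy',np.r_[s['tcp_pos'],s['ee_rot'].ravel()])
hsv=cv2.cvtColor(im,cv2.COLOR_RGB2HSV)
m=cv2.inRange(hsv,(3,150,60),(18,255,255))
for c,a in blobs(m,10): print(c.round(1),a,cast([c],.037,'wrist',s)[0].round(4))
c=im[80:280,220:420]
cv2.imwrite('pics/w2c.png',cv2.resize(c[:,:,::-1],None,fx=3,fy=3,interpolation=cv2.INTER_CUBIC))
E
```

```text
2.2 [0.5548596  0.17531506 0.19929138] [-1.88 -1.18 -1.64 -0.12 -0.19  0.08]
[143.5  97.1] 2602 [0.4458 0.0098 0.037 ]
[362.8 124.5] 62 [0.4943 0.2252 0.037 ]
[273.8 129.8] 63 [0.4905 0.1345 0.037 ]
[363.1 135. ] 35 [0.5048 0.2249 0.037 ]
[274.4 140.3] 36 [0.501  0.1336 0.037 ]
[364.6 243.4] 88 [0.627  0.2198 0.037 ]
[301.2 246.7] 81 [0.6239 0.1469 0.037 ]
[444.5 355. ] 10 [0.7992 0.3161 0.037 ]
```

View pics/w2.png

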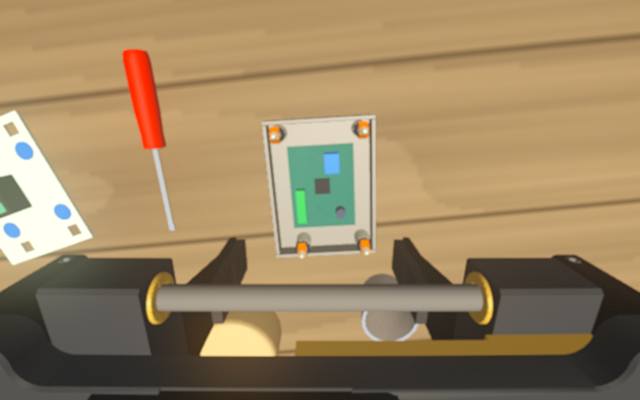

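View pics/w2c.png

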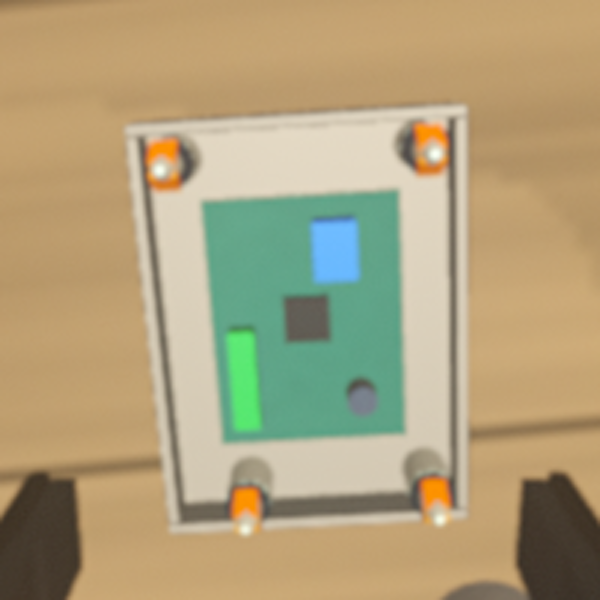

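```bash
cat > tips.py <<'E'
from h import *
def refine(im,guess,rad=4):
    out=[]
    g=im.astype(float).min(2)
    for u,v in guess:
        y0,x0=int(round(v))-rad,int(round(u))-rad
        p=g[y0:y0+2*rad+1,x0:x0+2*rad+1]
        w=np.clip(p-p.max()*0.75,0,None)
        Y,X=np.mgrid[0:p.shape[0],0:p.shape[1]]
        out.append(((w*X).sum()/w.sum()+x0,(w*Y).sum()/w.sum()+y0))
    return np.array(out)
E
python3 - <<'E'
from tips import *
im=cv2.imread('pics/w2.png');a=np.load('w2.npy');s=dict(tcp_pos=a[:3],ee_rot=a[3:].reshape(3,3))
g=np.array([(440,516),(245,525),(160,166),(434,151)])/3+[220,80]
q=refine(im,g,3);print(g.round(1),q.round(1))
for qq in (g,q):
  P=cast(qq,.0515,'wrist',s)[:,:2];th,t,e=rigid(HOLES,P);print('tips',np.degrees(th),t,e*1e3)
c=np.array([(467,516),(171,528),(126,127),(466,105)])/3+[220,80]
P=cast(c,.026,'wrist',s)[:,:2];th,t,e=rigid([[.08,.06],[.08,-.06],[-.08,-.06],[-.08,.06]],P);print('rim',np.degrees(th),t,e*1e3)
# top + scene
for n,off,gg in [('top',(200,135),[(120,82),(285,90),(300,385),(88,380)])]:
    pass
print(project(np.c_[P,[.026]*4],'wrist',s).round(1)[:1])
th=np.radians(-4.5)
for n in ['top','scene']:
    R=np.array([[np.cos(th),-np.sin(th)],[np.sin(th),np.cos(th)]])
    print(n,project(np.c_[HOLES@R.T+t,[.0515]*4],n).round(1).tolist())
E
```

```text
[[366.7 252. ]
 [301.7 255. ]
 [273.3 135.3]
 [364.7 130.3]] [[366.1 252.5]
 [301.5 255.6]
 [272.7 136.2]
 [364.6 130.7]]
tips -2.392250542407537 [0.56265644 0.17752797] [0.14238994 0.37836304 0.23594351 0.58172384]
tips -2.3630117202172998 [0.56325136 0.1771058 ] [0.08162042 0.33576033 0.15275079 0.16084201]
rim -2.4478928457239784 [0.56324026 0.17759731] [0.82773469 2.03998581 1.69535805 1.24198096]
[[375.7 252. ]]
top [[220.5, 147.7], [247.8, 149.7], [248.2, 200.7], [213.1, 197.8]]
scene [[393.5, 330.7], [366.2, 305.3], [401.6, 257.0], [435.1, 285.4]]
```

```bash
python3 - <<'E'
from h import *
go((.5349,-.2001,.08),13.27)
th=np.radians(-2.37);R=np.array([[np.cos(th),-np.sin(th)],[np.sin(th),np.cos(th)]])
for n in ['top','scene']:
    im=cv2.imread(f'pics/{n}0.png');hsv=cv2.cvtColor(im,cv2.COLOR_BGR2HSV)
    q=project(np.c_[HOLES@R.T+[.5632,.1773],[.042]*4],n)
    m=cv2.inRange(hsv,(3,130,80),(18,255,255));bs=[c for c,a in blobs(m,3)]
    print(n,[ (x.round(1).tolist(),min(bs,key=lambda b:np.hypot(*(b-x))).round(1).tolist()) for x in q])
E
```

```text
turn [-19.07  -0.05   0.14] shift [ 0.1204 -0.3741  0.0182]
top [([220.7, 149.5], [220.8, 151.5]), ([247.9, 150.5], [248.0, 152.1]), ([250.2, 200.8], [250.5, 202.6]), ([215.2, 199.2], [215.5, 199.9])]
scene [([394.2, 332.1], [392.3, 333.7]), ([366.3, 307.9], [364.5, 309.8]), ([399.4, 258.5], [397.6, 260.1]), ([433.5, 285.6], [431.7, 287.0])]
```

Request:
{"api": "move_arm", "payload": {
  "increments": [-19.1,0,0.1,0.06,-0.374,0.018,0.087,-19.1,0,0.1,0.06,-0.374,0.018,0.087,-19.1,0,0.1,0.06,-0.374,0.018,0.087,-19.1,0,0.1,0.06,-0.374,0.018,0.087,-19.1,0,0.1,0.06,-0.374,0.018,0.087,-19.1,0,0.1,0.06,-0.374,0.018,0.087,-19.1,0,0.1,0.12,-0.374,0.018,0.087,-19.1,0,0.1,0.12,-0.374,0.018,0.087,-19.1,0,0.1,0.12,-0.374,0.018,0.087,-19.1,0,0.1,0.12,-0.374,0.018,0.087,-19.1,0,0.1,0.12,-0.374,0.018,0.087,-19.1,0,0.1,0.12,-0.374,0.018,0.087]
}}

```text
time_s: 3.25
tcp_pos: [0.533, -0.202, 0.0796]
ee_rot: [[-0.002, -0.225, 0.974], [0.0, 0.974, 0.225], [-1.0, 0.001, -0.002]]
wrist_force: [-0.1, 0.3, -0.1]
gripper_width: 0.998
```

```bash
python3 - <<'E'
from h import *
s=r.sense();im=r.capture('wrist');cv2.imwrite('pics/w3.png',im[:,:,::-1])
print(s['time_s'],s['tcp_pos'],s['joint_velocities'].round(2))
hsv=cv2.cvtColor(im,cv2.COLOR_RGB2HSV)
blue=cv2.inRange(hsv,(100,110,90),(125,255,255))
for c,a in blobs(blue,30): print(' blue',c.round(1),a,cast([c],.004,'wrist',s)[0].round(4))
s=r.sense()
go((.5349,-.2001,.016),13.27)
E
```

```text
3.25 [ 0.53304582 -0.20197907  0.07960731] [ 2.73 -1.69  1.34  0.3   0.08 -0.23]
 blue [ 97.4 108.7] 634 [ 0.4894 -0.3788  0.004 ]
 blue [262.9 168.6] 538 [ 0.5061 -0.2529  0.004 ]
 blue [379.8 168. ] 526 [ 0.4854 -0.1654  0.004 ]
 blue [ 76.1 199.8] 462 [ 0.5647 -0.3951  0.004 ]
 blue [284.1 261.3] 390 [ 0.581  -0.2218  0.004 ]
 blue [374.6 260.9] 391 [ 0.5633 -0.1469  0.004 ]
turn [-0.13 -0.    0.  ] shift [0.0647 0.0006 0.0009]
```

View pics/w3.png

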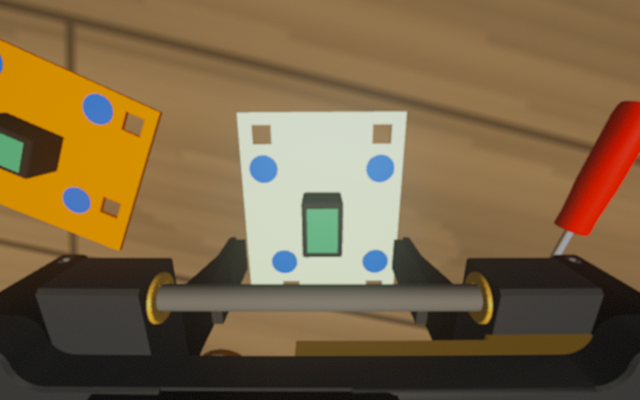

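Request:
{"api": "move_arm", "payload": {
  "increments": [-0.1,0,0,0.035,0.0006,0.001,0.087,-0.1,0,0,0.064,0.0006,0.001,0.087,-0.1,0,0,0.064,0.0006,0.001,0.087,-0.1,0,0,0.064,0.0006,0.001,0.087,-0.1,0,0,0.064,0.0006,0.001,0.02,-0.1,0,0,0.064,0.0006,0.001,0.02,-0.1,0,0,0.064,0.0006,0.001,0.02,-0.1,0,0,0.064,0.0006,0.001,0.02,-0.1,0,0,0.064,0.0006,0.001,0.02,-0.1,0,0,0.064,0.0006,0.001,0.02,-0.1,0,0,0.064,0.0006,0.001,0.02,-0.1,0,0,0.064,0.0006,0.001,0.02]
}}

```text
time_s: 4.3
tcp_pos: [0.536, -0.1985, 0.0166]
ee_rot: [[0.0, -0.232, 0.973], [0.0, 0.973, 0.232], [-1.0, 0.0, 0.0]]
wrist_force: [-0.7, 0.6, -0.1]
gripper_width: 0.481
```

```bash
python3 - <<'E'
from h import *
s=r.sense();im=r.capture('wrist');cv2.imwrite('pics/w4.png',im[:,:,::-1])
print(s['time_s'],s['tcp_pos'],s['joint_velocities'].round(2),s['gripper_width']*87)
hsv=cv2.cvtColor(im,cv2.COLOR_RGB2HSV)
blue=cv2.inRange(hsv,(100,110,90),(125,255,255))
for c,a in blobs(blue,30): 
    p=cast([c],.004,'wrist',s)[0];print(' blue',c.round(1),a,p.round(4),(s['ee_rot'].T@(p-s['tcp_pos'])).round(4))
E
```

```text
4.3 [ 0.53601691 -0.19848888  0.01657257] [-0.16  0.17 -0.03  0.03 -0.03  0.04] 41.805796399034065
 blue [ 12.9 101.8] 998 [ 0.4895 -0.3769  0.004 ] [ 0.0125 -0.1627 -0.0867]
 blue [238.6 183.7] 1008 [ 0.5061 -0.2529  0.004 ] [ 0.0126 -0.046  -0.0417]
 blue [397.4 183.9] 1008 [ 0.4853 -0.1653  0.004 ] [ 0.0126  0.0441 -0.0416]
 blue [  3.2 226.3] 167 [ 0.5653 -0.3879  0.004 ] [ 0.0126 -0.191  -0.0154]
```

View pics/w4.png

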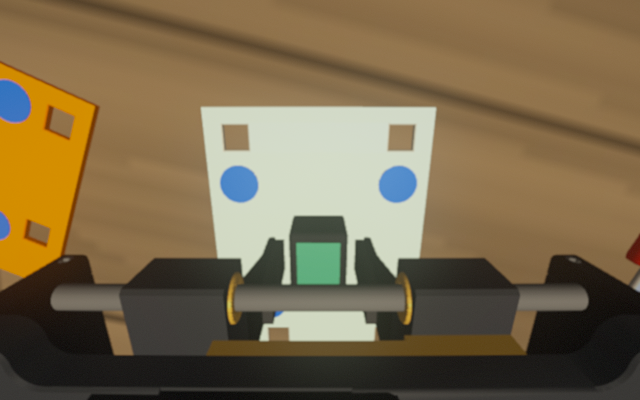

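Request:
{"api": "move_arm", "payload": {
  "increments": [0,0,0,0,0,0,0.02,0,0,0,0,0,0,0.02,0,0,0,0,0,0,0.02,0,0,0,0,0,0,0.02,0,0,0,0,0,0,0.02]
}}

```text
time_s: 4.77
tcp_pos: [0.5361, -0.1985, 0.0165]
ee_rot: [[0.0, -0.232, 0.973], [0.0, 0.973, 0.232], [-1.0, -0.0, 0.0]]
wrist_force: [-0.2, -0.7, 0.4]
gripper_width: 0.344
```

```bash
cat > pads.py <<'E'
from h import *
def look(name,z=.004):
    s=r.sense();im=r.capture('wrist');cv2.imwrite(f'pics/{name}.png',im[:,:,::-1])
    print(s['time_s'],s['tcp_pos'].round(4),'v',abs(s['joint_velocities']).max().round(2),'w',s['gripper_width']*87,'F',s['wrist_force'].round(1))
    hsv=cv2.cvtColor(im,cv2.COLOR_RGB2HSV)
    blue=cv2.inRange(hsv,(100,110,90),(125,255,255))
    for c,a in blobs(blue,30):
        p=cast([c],z,'wrist',s)[0];print(' blue',c.round(1),a,p.round(4),'tool',(s['ee_rot'].T@(p-s['tcp_pos'])).round(4))
    return s,im
E
python3 -c "
from pads import *
look('w5')"
```

```text
4.7667 [ 0.5361 -0.1985  0.0165] v 0.14 w 29.96986680630243 F [-0.2 -0.7  0.4]
 blue [ 12.9 101.7] 999 [ 0.4894 -0.3769  0.004 ] tool [ 0.0125 -0.1627 -0.0867]
 blue [239.8 183.8] 1015 [ 0.506  -0.2523  0.004 ] tool [ 0.0125 -0.0453 -0.0417]
 blue [398.5 183.9] 1010 [ 0.4852 -0.1647  0.004 ] tool [ 0.0125  0.0447 -0.0417]
 blue [  3.2 226.3] 167 [ 0.5654 -0.3879  0.004 ] tool [ 0.0125 -0.191  -0.0154]
```

```bash
python3 -c "
from h import *
go((.5649,.1775,.115),-2.37)"
```

```text
turn [15.78  0.03  0.  ] shift [-0.0985  0.3591  0.1152]
```

Request:
{"api": "move_arm", "payload": {
  "increments": [0,0,0,-0.03,0,0,0.02,0,0,0,-0.07,0,0,0.02,3,0,0,-0.0985,0.04,0.013,0.02,6,0,0,-0.0985,0.08,0.026,0.02,10,0,0,-0.0985,0.12,0.04,0.02,13,0,0,-0.0985,0.16,0.052,0.02,15.8,0,0,-0.0985,0.2,0.065,0.02,15.8,0,0,-0.0985,0.24,0.078,0.02,15.8,0,0,-0.0985,0.28,0.09,0.02,15.8,0,0,-0.0985,0.315,0.102,0.02,15.8,0,0,-0.0985,0.34,0.11,0.02,15.8,0,0,-0.0985,0.359,0.115,0.02]
}}

```text
time_s: 5.82
tcp_pos: [0.5643, 0.1809, 0.1143]
ee_rot: [[-0.0, 0.039, 0.999], [0.0, 0.999, -0.039], [-1.0, 0.0, -0.0]]
wrist_force: [0.1, -0.7, -2.0]
gripper_width: 0.346
```

Request:
{"api": "move_arm", "payload": {
  "increments": [0,0,0,0,0,0,0.02,0,0,0,0,0,0,0.02,0,0,0,0,0,0,0.02]
}}

```text
time_s: 6.07
tcp_pos: [0.5638, 0.1767, 0.1143]
ee_rot: [[-0.002, 0.042, 0.999], [-0.001, 0.999, -0.042], [-1.0, -0.001, -0.002]]
wrist_force: [-0.5, -0.3, -1.8]
gripper_width: 0.344
```

```bash
python3 -c "
from pads import *
s,_=look('w6',r.sense()['tcp_pos'][2]-.0125)
go((.5649,.1775,.075),-2.37)
for n in ('top','scene'):
    cv2.imwrite(f'pics/{n}6.png',r.capture(n)[:,:,::-1])
"
```

```text
6.0667 [0.5638 0.1767 0.1143] v 1.03 w 29.90454859013407 F [-0.5 -0.3 -1.8]
 blue [239.6 183.7] 1011 [0.5203 0.1332 0.1018] tool [ 0.0126 -0.0454 -0.0416]
 blue [398.4 183.8] 1007 [0.524  0.2232 0.1018] tool [ 0.0125  0.0447 -0.0416]
turn [-0.08 -0.07  0.04] shift [0.0395 0.0012 0.0009]
```

View pics/scene6.png

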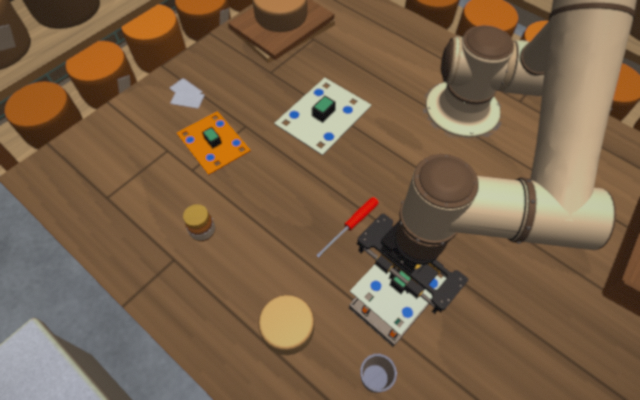

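View pics/w6.png

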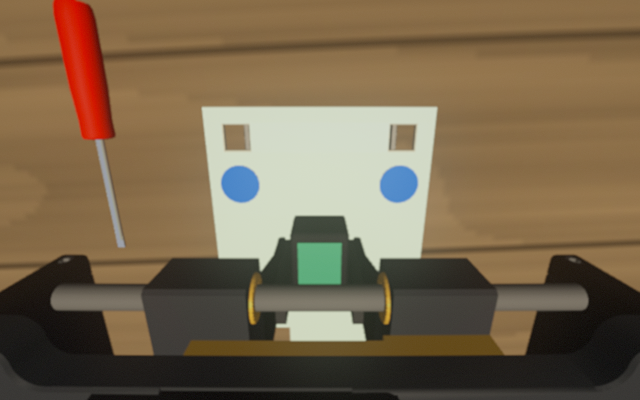

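Request:
{"api": "move_arm", "payload": {
  "increments": [-0.1,0,0,0.02,0.001,0.001,0.02,-0.1,0,0,0.039,0.001,0.001,0.02,-0.1,0,0,0.039,0.001,0.001,0.02,-0.1,0,0,0.039,0.001,0.001,0.02,-0.1,0,0,0.039,0.001,0.001,0.02,-0.1,0,0,0.039,0.001,0.001,0.02]
}}

```text
time_s: 6.72
tcp_pos: [0.5667, 0.1785, 0.0775]
ee_rot: [[0.003, 0.04, 0.999], [0.001, 0.999, -0.04], [-1.0, 0.001, 0.003]]
wrist_force: [0.6, 0.5, -2.1]
gripper_width: 0.341
```

```bash
python3 -c "
from pads import *
s,im=look('w7',r.sense()['tcp_pos'][2]-.0125)
cv2.imwrite('pics/w7c.png',cv2.resize(im[100:260,190:450,::-1],None,fx=3,fy=3,interpolation=cv2.INTER_CUBIC))
go((.5649,.1775,.056),-2.37)
"
```

```text
6.7167 [0.5667 0.1785 0.0775] v 0.37 w 29.639242998558807 F [ 0.6  0.5 -2.1]
 blue [239.6 183.7] 1009 [0.5232 0.1349 0.065 ] tool [ 0.0123 -0.0453 -0.0417]
 blue [398.4 183.8] 1008 [0.5269 0.2248 0.065 ] tool [ 0.0124  0.0447 -0.0417]
turn [ 0.07  0.15 -0.08] shift [ 0.0215 -0.0012 -0.0017]
```

View pics/w7c.png

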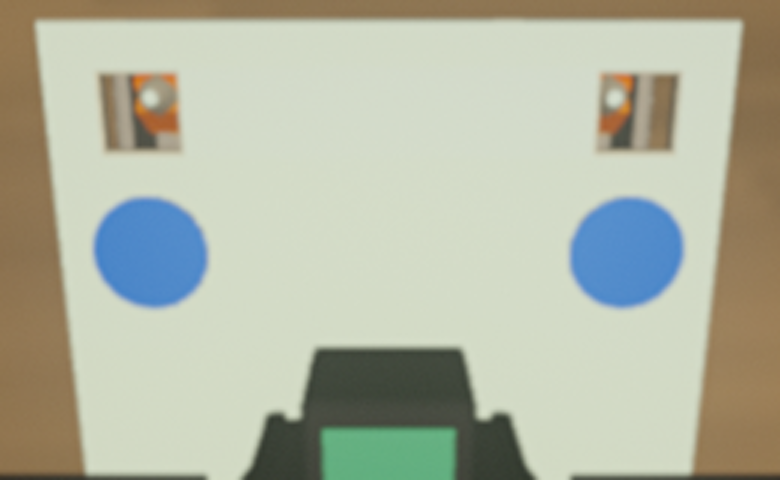

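Request:
{"api": "move_arm", "payload": {
  "increments": [0,0,0,0,0,0,0.02,0,0,0,0,0,0,0.02,0,0,0,0,0,0,0.02]
}}

```text
time_s: 7.02
tcp_pos: [0.5659, 0.1785, 0.0766]
ee_rot: [[0.001, 0.04, 0.999], [0.0, 0.999, -0.04], [-1.0, 0.001, 0.001]]
wrist_force: [0.0, 0.8, -2.2]
gripper_width: 0.345
```

```bash
python3 -c "
from pads import *
from tips import refine
s,im=look('w8',r.sense()['tcp_pos'][2]-.0125)
cv2.imwrite('pics/w8c.png',cv2.resize(im[100:260,190:450,::-1],None,fx=3,fy=3,interpolation=cv2.INTER_CUBIC))
g=[(240.7,132.7),(394.7,132.7)]
for q in (g,refine(im,g,2)):
    p=cast(q,.0515,'wrist',s); print(np.array(q).round(1).tolist(),p.round(4).tolist(),'tool',((p-s['tcp_pos'])@s['ee_rot']).round(4).tolist())
go((.5649,.1775,.056),-2.37)
"
```

```text
7.0167 [0.5659 0.1785 0.0766] v 0.17 w 29.993966218801404 F [ 0.   0.8 -2.2]
 blue [239.6 183.7] 1009 [0.5224 0.1349 0.0641] tool [ 0.0124 -0.0453 -0.0417]
 blue [398.4 183.8] 1009 [0.526  0.2248 0.0641] tool [ 0.0125  0.0447 -0.0416]
[[240.7, 132.7], [394.7, 132.7]] [[0.4952, 0.1356, 0.0515], [0.4988, 0.2248, 0.0515]] tool [[0.025, -0.0457, -0.0689], [0.025, 0.0435, -0.0689]]
[[240.0, 133.5], [394.8, 133.6]] [[0.4956, 0.1352, 0.0515], [0.4993, 0.2248, 0.0515]] tool [[0.025, -0.0461, -0.0685], [0.025, 0.0436, -0.0684]]
turn [ 0.09  0.05 -0.02] shift [ 0.0204 -0.001  -0.0009]
```

View pics/w8c.png

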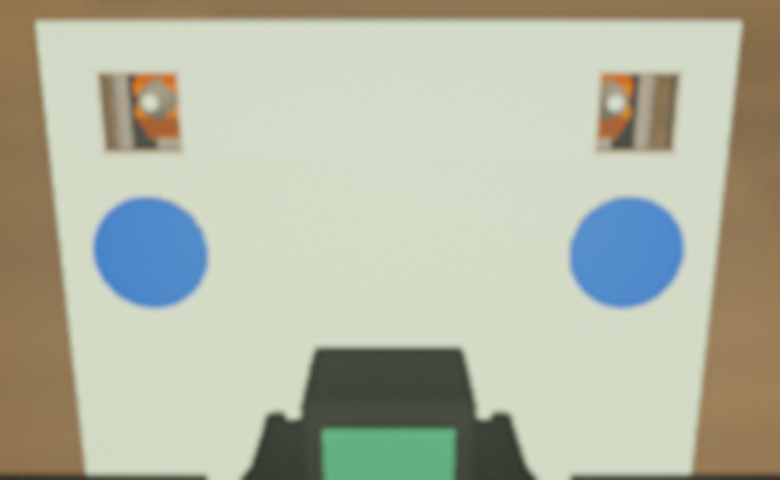

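Request:
{"api": "move_arm", "payload": {
  "increments": [0.1,0,0,0,-0.001,-0.001,0.02,0.1,0,0,0.004,-0.001,-0.001,0.02,0.1,0,0,0.008,-0.001,-0.001,0.02,0.1,0,0,0.012,-0.001,-0.001,0.02,0.1,0,0,0.016,-0.001,-0.001,0.02,0.1,0,0,0.016,-0.001,-0.001,0.02]
}}

```text
time_s: 7.57
tcp_pos: [0.5639, 0.177, 0.0587]
ee_rot: [[-0.002, 0.042, 0.999], [-0.001, 0.999, -0.042], [-1.0, -0.001, -0.002]]
wrist_force: [-0.4, -0.7, -2.7]
gripper_width: 0.342
```

```bash
python3 -c "
from pads import *
s,im=look('w9',r.sense()['tcp_pos'][2]-.0125)
print(s['moment'])
cv2.imwrite('pics/w9c.png',cv2.resize(im[100:260,190:450,::-1],None,fx=3,fy=3,interpolation=cv2.INTER_CUBIC))
go((.5649,.1775,.056),-2.37)
"
```

```text
7.5667 [0.5639 0.177  0.0587] v 0.82 w 29.76694925103445 F [-0.4 -0.7 -2.7]
 blue [239.6 183.7] 1011 [0.5204 0.1334 0.0462] tool [ 0.0126 -0.0454 -0.0416]
 blue [398.4 183.8] 1007 [0.5242 0.2234 0.0462] tool [ 0.0125  0.0447 -0.0416]
[-0.08185546  0.02449827 -0.02736386]
turn [-0.02 -0.06  0.05] shift [0.0032 0.0004 0.0007]
```

View pics/w9c.png

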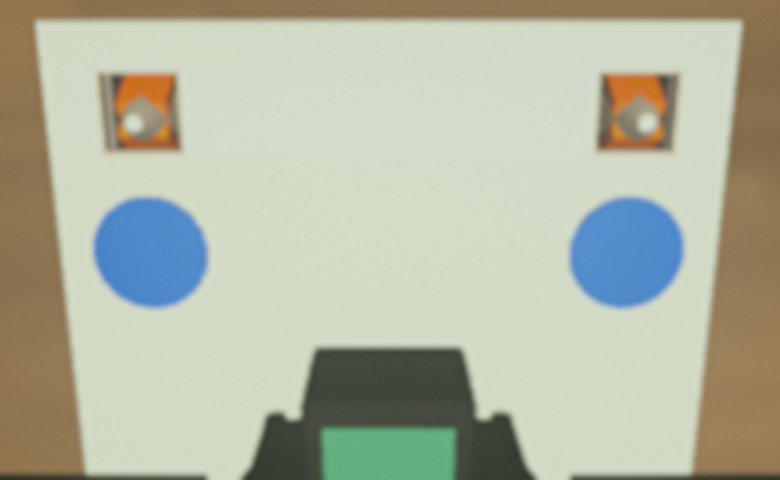

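Request:
{"api": "move_arm", "payload": {
  "increments": [0,0,0,0.0015,0,0.0005,0.02,0,0,0,0.003,0,0.0005,0.02,0,0,0,0.003,0,0.0005,0.02,0,0,0,0.003,0,0.0005,0.02]
}}

```text
time_s: 7.95
tcp_pos: [0.5652, 0.1774, 0.0571]
ee_rot: [[0.0, 0.042, 0.999], [0.0, 0.999, -0.042], [-1.0, 0.0, 0.0]]
wrist_force: [0.5, -0.1, -2.5]
gripper_width: 0.343
```

```bash
python3 -c "
from pads import *
s,im=look('w10',r.sense()['tcp_pos'][2]-.0125)
cv2.imwrite('pics/scene10.png',r.capture('scene')[:,:,::-1])
"
```

```text
7.95 [0.5652 0.1774 0.0571] v 0.24 w 29.871408699417525 F [ 0.5 -0.1 -2.5]
 blue [239.6 183.7] 1010 [0.5217 0.1338 0.0446] tool [ 0.0125 -0.0453 -0.0417]
 blue [398.4 183.8] 1007 [0.5254 0.2238 0.0446] tool [ 0.0125  0.0447 -0.0416]
```

Request:
{"api": "move_arm", "payload": {
  "increments": [0,0,0,0.0015,0,0,0.02,0,0,0,0.0025,0,0,0.02,0,0,0,0.0025,0,0,0.02,0,0,0,0.0025,0,0,0.02]
}}

```text
time_s: 8.38
tcp_pos: [0.5652, 0.1775, 0.0549]
ee_rot: [[0.001, 0.042, 0.999], [0.0, 0.999, -0.042], [-1.0, 0.0, 0.001]]
wrist_force: [-0.1, 0.8, 0.6]
gripper_width: 0.343
```

Fz has risen from -2.5 to +0.6 N, so the cover is resting on the barbs. Now I release it.

Request:
{"api": "move_arm", "payload": {
  "increments": [0,0,0,0,0,0,0.05,0,0,0,0,0,0,0.05,0,0,0,0,0,0,0.05,0,0,0,0,0,0,0.05,0,0,0,0,0,0,0.05,0,0,0,0,0,0,0.05,0,0,0,-0.02,0,0,0.05,0,0,0,-0.05,0,0,0.05,0,0,0,-0.05,0,0,0,0,0,0,-0.05,0,0,0,0,0,0,-0.05,0,0,0,0,0,0,-0.05,0,0,0]
}}

```text
time_s: 9.38
tcp_pos: [0.5644, 0.177, 0.1036]
ee_rot: [[-0.001, 0.042, 0.999], [-0.001, 0.999, -0.042], [-1.0, -0.001, -0.001]]
wrist_force: [0.5, 0.7, -0.4]
gripper_width: 0.352
```

```bash
python3 -c "
from pads import *
s,im=look('w11',.043)
cv2.imwrite('pics/scene11.png',r.capture('scene')[:,:,::-1])
cv2.imwrite('pics/top11.png',r.capture('top')[:,:,::-1])
print(s['moment'])
"
```

```text
9.3833 [0.5644 0.177  0.1036] v 0.41 w 30.623731880342604 F [ 0.5  0.7 -0.4]
 blue [257.3 167.9] 609 [0.5215 0.134  0.043 ] tool [ 0.0607 -0.0447 -0.041 ]
 blue [382.2 167.9] 612 [0.5253 0.2237 0.043 ] tool [ 0.0607  0.0451 -0.041 ]
 blue [376.7 261.9] 148 [0.6011 0.221  0.043 ] tool [0.0606 0.0455 0.0348]
[-0.01735158 -0.06362063  0.04578553]
```

View pics/w11.png

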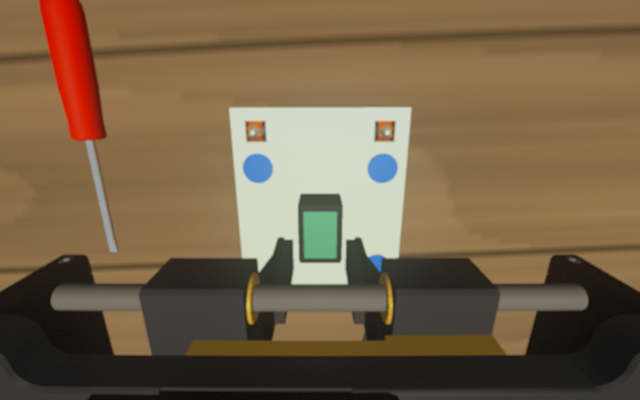

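View pics/scene11.png

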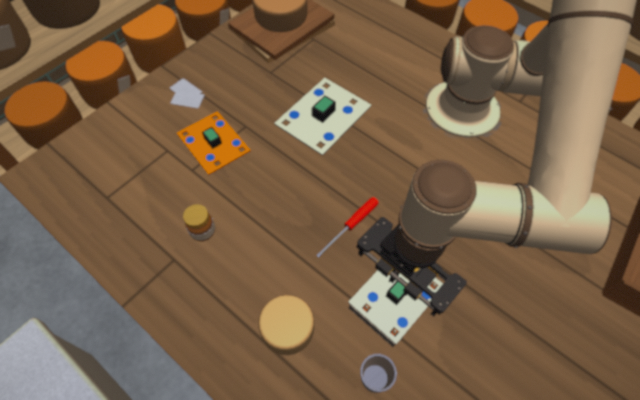

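```bash
python3 -c "
from h import *
go((.6052,.2205,.060),-2.4)"
```

```text
turn [ 0.01 -0.07  0.06] shift [0.0435 0.0451 0.0387]
```

Request:
{"api": "move_arm", "payload": {
  "increments": [0,0,0,0,0.02,0.02,0,0,0,0,0,0.045,0.039,0,0,0,0,0,0.045,0.039,0,0,0,0,0.02,0.045,0.039,0,0,0,0,0.035,0.045,0.039,0,0,0,0,0.0435,0.045,0.039,0,0,0,0,0.0435,0.045,0.039,0,0,0,0,0.0435,0.045,0.039,0,0,0,0,0.0435,0.045,0.039,0]
}}

```text
time_s: 10.28
tcp_pos: [0.6066, 0.2209, 0.0619]
ee_rot: [[0.002, 0.041, 0.999], [0.0, 0.999, -0.041], [-1.0, 0.001, 0.002]]
wrist_force: [0.5, 0.2, 0.3]
gripper_width: 0.006
```

```bash
python3 -c "
from h import *
s=r.sense();print(s['wrist_force'],s['gripper_width'],s['tcp_pos'])
go((.6052,.2205,.052),-2.4)
cv2.imwrite('pics/scene12.png',r.capture('scene')[:,:,::-1])
"
```

```text
[0.51296393 0.16585073 0.26267833] 0.006155836194005162 [0.60658184 0.22090857 0.06193443]
turn [ 0.03  0.1  -0.03] shift [ 0.0099 -0.0005 -0.0014]
```

View pics/scene12.png

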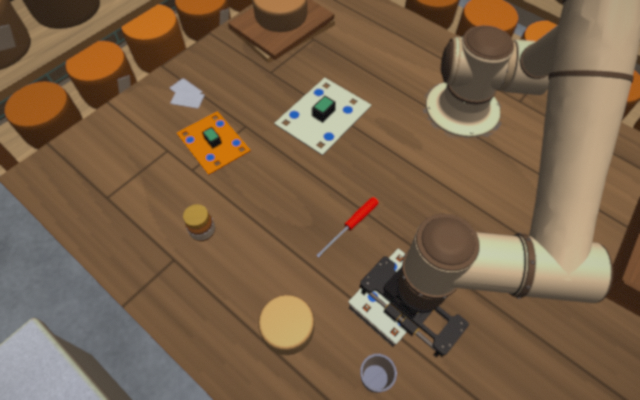

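Request:
{"api": "move_arm", "payload": {
  "increments": [0,0,0,0.005,0,-0.001,0,0,0,0,0.009,0,-0.001,0,0,0,0,0.009,0,-0.001,0,0,0,0,0.009,0,-0.001,0]
}}

```text
time_s: 10.67
tcp_pos: [0.6048, 0.2206, 0.0519]
ee_rot: [[-0.0, 0.042, 0.999], [-0.0, 0.999, -0.042], [-1.0, -0.0, -0.0]]
wrist_force: [0.4, -0.3, 0.8]
gripper_width: 0.007
```

Request:
{"api": "move_arm", "payload": {
  "increments": [0,0,0,0.001,0,0,0,0,0,0,0.002,0,0,0,0,0,0,0.002,0,0,0,0,0,0,0.002,0,0,0]
}}

```text
time_s: 11.0
tcp_pos: [0.6052, 0.2209, 0.0504]
ee_rot: [[0.001, 0.042, 0.999], [0.0, 0.999, -0.042], [-1.0, 0.0, 0.001]]
wrist_force: [0.8, -1.3, 1.8]
gripper_width: 0.007
```

Request:
{"api": "move_arm", "payload": {
  "increments": [0,0,0,0.001,0,0,0,0,0,0,0.002,0,0,0,0,0,0,0.002,0,0,0,0,0,0,0.002,0,0,0]
}}

```text
time_s: 11.33
tcp_pos: [0.6055, 0.221, 0.0491]
ee_rot: [[0.002, 0.041, 0.999], [0.0, 0.999, -0.041], [-1.0, 0.001, 0.002]]
wrist_force: [-1.3, -0.3, 6.2]
gripper_width: 0.005
```

Request:
{"api": "move_arm", "payload": {
  "increments": [0,0,0,0.001,0,0,0,0,0,0,0.002,0,0,0,0,0,0,0.002,0,0,0,0,0,0,0.002,0,0,0]
}}

```text
time_s: 11.67
tcp_pos: [0.6058, 0.2211, 0.0472]
ee_rot: [[0.003, 0.041, 0.999], [0.001, 0.999, -0.041], [-1.0, 0.001, 0.003]]
wrist_force: [0.1, -0.7, 5.1]
gripper_width: 0.004
```

Request:
{"api": "move_arm", "payload": {
  "increments": [0,0,0,0.001,0,0,0,0,0,0,0.0015,0,0,0,0,0,0,0.0015,0,0,0]
}}

```text
time_s: 11.92
tcp_pos: [0.6059, 0.2212, 0.0462]
ee_rot: [[0.003, 0.041, 0.999], [0.001, 0.999, -0.041], [-1.0, 0.001, 0.003]]
wrist_force: [-1.2, -1.2, 9.2]
gripper_width: 0.004
```

Request:
{"api": "move_arm", "payload": {
  "increments": [0,0,0,0.001,0,0,0,0,0,0,0.0015,0,0,0,0,0,0,0.0015,0,0,0]
}}

```text
time_s: 12.17
tcp_pos: [0.606, 0.2212, 0.0455]
ee_rot: [[0.003, 0.041, 0.999], [0.001, 0.999, -0.041], [-1.0, 0.001, 0.003]]
wrist_force: [-2.3, -1.5, 12.6]
gripper_width: 0.004
```

Request:
{"api": "move_arm", "payload": {
  "increments": [0,0,0,0.0005,0,0,0,0,0,0,0.001,0,0,0,0,0,0,0.001,0,0,0]
}}

```text
time_s: 12.42
tcp_pos: [0.6061, 0.2212, 0.045]
ee_rot: [[0.003, 0.04, 0.999], [0.001, 0.999, -0.04], [-1.0, 0.001, 0.003]]
wrist_force: [-2.4, 0.7, 16.2]
gripper_width: 0.005
```

```bash
python3 -c "
from h import *
s=r.sense();print(s['wrist_force'],s['tcp_pos'])
im=r.capture('scene');cv2.imwrite('pics/scene13.png',cv2.resize(im[230:350,330:450,::-1],None,fx=5,fy=5,interpolation=cv2.INTER_CUBIC))
"
```

```text
[-2.43227382  0.72458628 16.16999901] [0.60610308 0.22123119 0.0450451 ]
```

View pics/scene13.png

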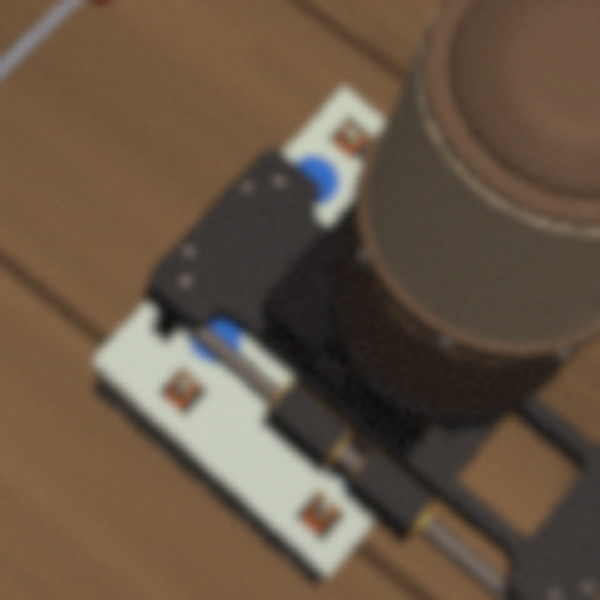

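Request:
{"api": "move_arm", "payload": {
  "increments": [0,0,0,0.0004,0,0,0,0,0,0,0.0007,0,0,0,0,0,0,0.0007,0,0,0]
}}

```text
time_s: 12.72
tcp_pos: [0.6061, 0.2212, 0.0448]
ee_rot: [[0.003, 0.04, 0.999], [0.001, 0.999, -0.04], [-1.0, 0.001, 0.003]]
wrist_force: [-4.1, -0.4, 17.1]
gripper_width: 0.006
```

Request:
{"api": "move_arm", "payload": {
  "increments": [0,0,0,0,0,0,0,0,0,0,0,0,0,0]
}}

```text
time_s: 12.88
tcp_pos: [0.6061, 0.2212, 0.0448]
ee_rot: [[0.003, 0.04, 0.999], [0.001, 0.999, -0.04], [-1.0, 0.001, 0.003]]
wrist_force: [-3.5, -1.1, 17.2]
gripper_width: 0.005
```

Request:
{"api": "move_arm", "payload": {
  "increments": [0,0,0,0.0003,0,0,0,0,0,0,0.0006,0,0,0,0,0,0,0.0006,0,0,0]
}}

```text
time_s: 13.13
tcp_pos: [0.6061, 0.2212, 0.0444]
ee_rot: [[0.004, 0.04, 0.999], [0.001, 0.999, -0.04], [-1.0, 0.001, 0.004]]
wrist_force: [-4.0, -0.4, 17.1]
gripper_width: 0.006
```

Request:
{"api": "move_arm", "payload": {
  "increments": [0,0,0,0.0002,0,0,0,0,0,0,0.0004,0,0,0,0,0,0,0.0004,0,0,0]
}}

```text
time_s: 13.38
tcp_pos: [0.6061, 0.2213, 0.0443]
ee_rot: [[0.004, 0.04, 0.999], [0.001, 0.999, -0.04], [-1.0, 0.001, 0.004]]
wrist_force: [-5.4, -0.1, 18.3]
gripper_width: 0.006
```

Request:
{"api": "move_arm", "payload": {
  "increments": [0,0,0,0.0002,0,-0.0006,0,0,0,0,0.0004,0,-0.0012,0,0,0,0,0.0004,0,-0.0012,0]
}}

```text
time_s: 13.63
tcp_pos: [0.606, 0.2213, 0.0443]
ee_rot: [[0.006, 0.04, 0.999], [0.001, 0.999, -0.04], [-1.0, 0.001, 0.006]]
wrist_force: [-1.9, -1.9, 18.3]
gripper_width: 0.004
```

Request:
{"api": "move_arm", "payload": {
  "increments": [0,0,0,0.0002,0,0,0,0,0,0,0.0004,0,0,0,0,0,0,0.0004,0,0,0]
}}

```text
time_s: 13.88
tcp_pos: [0.6058, 0.2213, 0.043]
ee_rot: [[0.005, 0.04, 0.999], [0.001, 0.999, -0.04], [-1.0, 0.002, 0.005]]
wrist_force: [-1.9, -0.8, 14.6]
gripper_width: 0.004
```

Force fell from 18.3 to 14.6 N with a 1.3 mm drop, which is a click at standoff 0. On to pad 1.

Request:
{"api": "move_arm", "payload": {
  "increments": [0,0,0,-0.02,0,0,0,0,0,0,-0.02,-0.04,0,0,0,0,0,-0.02,-0.077,0,0,0,0,0,-0.02,-0.077,0,0,0,0,0,-0.02,-0.077,0,0,0,0,0,-0.02,-0.077,0,0]
}}

```text
time_s: 14.38
tcp_pos: [0.6004, 0.1436, 0.0589]
ee_rot: [[-0.0, 0.042, 0.999], [-0.0, 0.999, -0.042], [-1.0, -0.0, -0.0]]
wrist_force: [0.3, 0.4, -0.6]
gripper_width: 0.006
```

```bash
python3 -c "
from pads import *
look('w14',.036)
go((.6019,.1435,.053),-2.4)
im=r.capture('scene');cv2.imwrite('pics/scene14.png',cv2.resize(im[230:350,330:450,::-1],None,fx=5,fy=5,interpolation=cv2.INTER_CUBIC))
"
```

```text
14.3833 [0.6004 0.1436 0.0589] v 1.22 w 0.5223539262730835 F [ 0.3  0.4 -0.6]
 blue [296.6 116. ] 1154 [0.5216 0.134  0.036 ] tool [ 0.0229 -0.0129 -0.0783]
 blue [457. 116.] 1090 [0.5254 0.2244 0.036 ] tool [ 0.0229  0.0776 -0.0784]
 blue [438.8 244.2] 702 [0.6048 0.2203 0.036 ] tool [0.0229 0.0768 0.0011]
 blue [319.8 238. ] 167 [0.5971 0.1439 0.036 ] tool [ 0.0229  0.0002 -0.0033]
turn [ 0.02 -0.01  0.  ] shift [ 0.006  -0.0007  0.0014]
```

View pics/scene14.png

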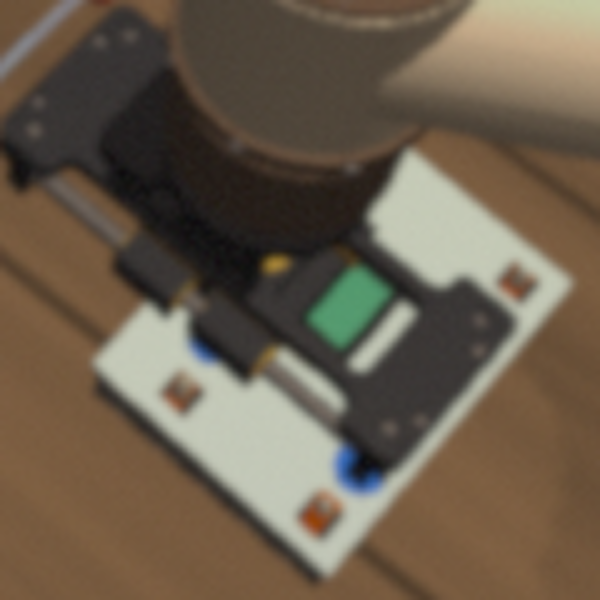

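Request:
{"api": "move_arm", "payload": {
  "increments": [0,0,0,0.005,-0.0005,0.0012,0,0,0,0,0.009,-0.0005,0.0012,0,0,0,0,0.009,-0.0005,0.0012,0,0,0,0,0.009,-0.0005,0.0012,0]
}}

```text
time_s: 14.82
tcp_pos: [0.6014, 0.1436, 0.0498]
ee_rot: [[-0.001, 0.041, 0.999], [-0.001, 0.999, -0.041], [-1.0, -0.001, -0.001]]
wrist_force: [0.3, -0.1, 0.5]
gripper_width: 0.005
```

Request:
{"api": "move_arm", "payload": {
  "increments": [0,0,0,0.001,0,0,0,0,0,0,0.002,0,0,0,0,0,0,0.002,0,0,0]
}}

```text
time_s: 15.07
tcp_pos: [0.6017, 0.1433, 0.0484]
ee_rot: [[0.0, 0.042, 0.999], [-0.0, 0.999, -0.042], [-1.0, 0.0, 0.0]]
wrist_force: [0.1, 0.6, -0.3]
gripper_width: 0.002
```

Request:
{"api": "move_arm", "payload": {
  "increments": [0,0,0,0.001,0,0,0,0,0,0,0.0015,0,0,0,0,0,0,0.0015,0,0,0]
}}

```text
time_s: 15.32
tcp_pos: [0.6017, 0.1433, 0.047]
ee_rot: [[0.0, 0.042, 0.999], [0.0, 0.999, -0.042], [-1.0, 0.0, 0.0]]
wrist_force: [0.1, 0.6, 0.9]
gripper_width: 0.001
```

Request:
{"api": "move_arm", "payload": {
  "increments": [0,0,0,0.001,0,0,0,0,0,0,0.0015,0,0,0,0,0,0,0.0015,0,0,0]
}}

```text
time_s: 15.57
tcp_pos: [0.602, 0.1433, 0.0464]
ee_rot: [[0.001, 0.041, 0.999], [0.0, 0.999, -0.041], [-1.0, 0.0, 0.001]]
wrist_force: [-1.3, -0.9, 4.4]
gripper_width: 0.008
```

Request:
{"api": "move_arm", "payload": {
  "increments": [0,0,0,0.0007,0,0,0,0,0,0,0.0012,0,0,0,0,0,0,0.0012,0,0,0]
}}

```text
time_s: 15.82
tcp_pos: [0.6021, 0.1433, 0.0458]
ee_rot: [[0.001, 0.041, 0.999], [-0.0, 0.999, -0.041], [-1.0, -0.0, 0.001]]
wrist_force: [-2.0, -0.5, 7.5]
gripper_width: 0.005
```

Request:
{"api": "move_arm", "payload": {
  "increments": [0,0,0,0.0005,0,0,0,0,0,0,0.001,0,0,0,0,0,0,0.001,0,0,0]
}}

```text
time_s: 16.07
tcp_pos: [0.6021, 0.1433, 0.0456]
ee_rot: [[0.001, 0.041, 0.999], [-0.0, 0.999, -0.041], [-1.0, -0.0, 0.001]]
wrist_force: [-4.1, -0.3, 12.1]
gripper_width: 0.005
```

Request:
{"api": "move_arm", "payload": {
  "increments": [0,0,0,0.0004,0,-0.0005,0,0,0,0,0.0008,0,-0.001,0,0,0,0,0.0008,0,-0.001,0]
}}

```text
time_s: 16.32
tcp_pos: [0.602, 0.1433, 0.0455]
ee_rot: [[0.004, 0.04, 0.999], [-0.0, 0.999, -0.04], [-1.0, 0.0, 0.004]]
wrist_force: [-2.6, -1.9, 13.6]
gripper_width: 0.007
```

Request:
{"api": "move_arm", "payload": {
  "increments": [0,0,0,0.0004,0,0,0,0,0,0,0.0006,0,-0.0003,0,0,0,0,0.0006,0,-0.0003,0]
}}

```text
time_s: 16.57
tcp_pos: [0.602, 0.1434, 0.0453]
ee_rot: [[0.004, 0.04, 0.999], [0.0, 0.999, -0.04], [-1.0, 0.0, 0.004]]
wrist_force: [-1.6, -2.1, 14.2]
gripper_width: 0.009
```

Request:
{"api": "move_arm", "payload": {
  "increments": [0,0,0,0.0004,0,0,0,0,0,0,0.0006,0,-0.0003,0,0,0,0,0.0006,0,-0.0003,0]
}}

```text
time_s: 16.82
tcp_pos: [0.602, 0.1433, 0.045]
ee_rot: [[0.005, 0.04, 0.999], [0.0, 0.999, -0.04], [-1.0, 0.0, 0.005]]
wrist_force: [-1.0, -2.1, 15.0]
gripper_width: 0.007
```

Request:
{"api": "move_arm", "payload": {
  "increments": [0,0,0,0.0003,0,0,0,0,0,0,0.0005,0,-0.0003,0,0,0,0,0.0005,0,-0.0003,0]
}}

```text
time_s: 17.07
tcp_pos: [0.6019, 0.1434, 0.0436]
ee_rot: [[0.005, 0.04, 0.999], [0.0, 0.999, -0.04], [-1.0, 0.001, 0.005]]
wrist_force: [-0.4, -2.6, 11.1]
gripper_width: 0.002
```

Request:
{"api": "move_arm", "payload": {
  "increments": [0,0,0,0.0004,0,0,0,0,0,0,0.0008,0,0,0,0,0,0,0.0008,0,0,0]
}}

```text
time_s: 17.32
tcp_pos: [0.6019, 0.1433, 0.0431]
ee_rot: [[0.005, 0.04, 0.999], [0.0, 0.999, -0.04], [-1.0, 0.0, 0.005]]
wrist_force: [-1.7, -2.7, 12.7]
gripper_width: 0.002
```

Request:
{"api": "move_arm", "payload": {
  "increments": [0,0,0,0.0004,0,0,0,0,0,0,0.0008,0,0,0,0,0,0,0.0008,0,0,0]
}}

```text
time_s: 17.57
tcp_pos: [0.6019, 0.1433, 0.043]
ee_rot: [[0.005, 0.04, 0.999], [0.0, 0.999, -0.04], [-1.0, 0.0, 0.005]]
wrist_force: [-3.3, -2.8, 15.6]
gripper_width: 0.005
```

Request:
{"api": "move_arm", "payload": {
  "increments": [0,0,0,-0.04,0,0,0,0,0,0,-0.04,-0.013,-0.04,0,0,0,0,-0.04,-0.013,-0.078,0,0,0,0,-0.04,-0.013,-0.078,0,0,0,0,-0.04,-0.013,-0.078,0]
}}

```text
time_s: 17.98
tcp_pos: [0.5193, 0.1331, 0.0793]
ee_rot: [[-0.001, 0.041, 0.999], [-0.0, 0.999, -0.041], [-1.0, -0.0, -0.001]]
wrist_force: [1.0, 1.0, 0.7]
gripper_width: 0.006
```

```bash
python3 -c "
from pads import *
look('w15',.034)
go((.5214,.1339,.053),-2.4)
im=r.capture('scene');cv2.imwrite('pics/scene15.png',cv2.resize(im[230:350,330:450,::-1],None,fx=5,fy=5,interpolation=cv2.INTER_CUBIC))
"
```

```text
17.9833 [0.5193 0.1331 0.0793] v 5.44 w 0.5287964382372141 F [1.  1.  0.7]
 blue [320.8 230.8] 479 [0.5207 0.134  0.034 ] tool [0.0453 0.0009 0.0014]
 blue [447.9 233.3] 593 [0.5264 0.2249 0.034 ] tool [0.0453 0.092  0.0033]
 blue [441.5 325.1] 130 [0.6063 0.2271 0.034 ] tool [0.0452 0.0975 0.0831]
 blue [328.4 328.1] 60 [0.6053 0.1367 0.034 ] tool [0.0452 0.0071 0.0859]
turn [ 0.07  0.09 -0.03] shift [ 0.0267  0.     -0.    ]
```

View pics/scene15.png

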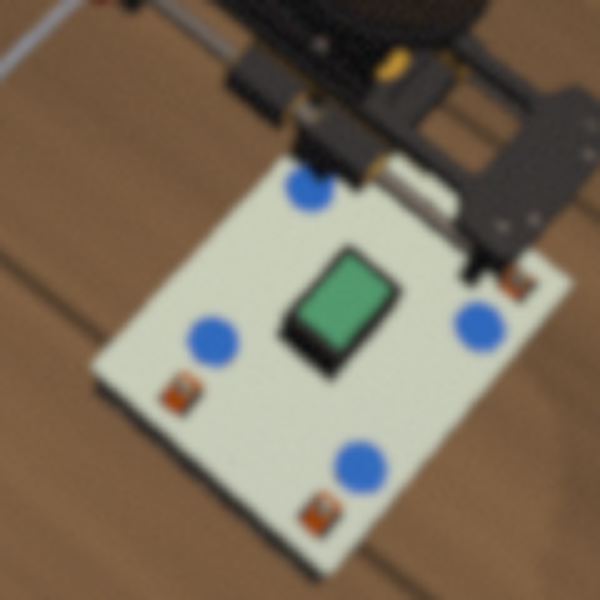

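Request:
{"api": "move_arm", "payload": {
  "increments": [0,0,0,0.015,0,0,0,0,0,0,0.026,0,0,0,0,0,0,0.026,0,0,0,0,0,0,0.026,0,0,0]
}}

```text
time_s: 18.42
tcp_pos: [0.5223, 0.1338, 0.0526]
ee_rot: [[-0.0, 0.042, 0.999], [-0.001, 0.999, -0.042], [-1.0, -0.001, -0.0]]
wrist_force: [0.5, 0.2, 0.4]
gripper_width: 0.0
```

```bash
python3 -c "
from h import *
print(r.sense()['wrist_force']);go((.5214,.1339,.050),-2.4)
"
```

```text
[0.49438417 0.23054381 0.44001632]
turn [ 0.   -0.01  0.03] shift [ 0.0026  0.0001 -0.0009]
```

Request:
{"api": "move_arm", "payload": {
  "increments": [0,0,0,0.002,0,-0.001,0,0,0,0,0.004,0,-0.001,0,0,0,0,0.004,0,-0.001,0,0,0,0,0.004,0,-0.001,0]
}}

```text
time_s: 18.75
tcp_pos: [0.5206, 0.1338, 0.0495]
ee_rot: [[0.001, 0.042, 0.999], [0.0, 0.999, -0.042], [-1.0, 0.0, 0.001]]
wrist_force: [0.2, -0.3, 0.1]
gripper_width: 0.005
```

Request:
{"api": "move_arm", "payload": {
  "increments": [0,0,0,0.001,0,0,0,0,0,0,0.002,0,0,0,0,0,0,0.002,0,0,0]
}}

```text
time_s: 19.0
tcp_pos: [0.5203, 0.1337, 0.0472]
ee_rot: [[0.0, 0.042, 0.999], [0.0, 0.999, -0.042], [-1.0, 0.0, 0.0]]
wrist_force: [0.2, -1.2, 0.3]
gripper_width: 0.002
```

Request:
{"api": "move_arm", "payload": {
  "increments": [0,0,0,0.001,0,0,0,0,0,0,0.0015,0,0,0,0,0,0,0.0015,0,0,0]
}}

```text
time_s: 19.25
tcp_pos: [0.5203, 0.1337, 0.0457]
ee_rot: [[0.0, 0.042, 0.999], [-0.0, 0.999, -0.042], [-1.0, -0.0, 0.0]]
wrist_force: [0.5, 0.3, -0.1]
gripper_width: 0.007
```

Request:
{"api": "move_arm", "payload": {
  "increments": [0,0,0,0.0007,0,0,0,0,0,0,0.001,0,0,0,0,0,0,0.001,0,0,0]
}}

```text
time_s: 19.5
tcp_pos: [0.5204, 0.1337, 0.0447]
ee_rot: [[0.0, 0.042, 0.999], [0.0, 0.999, -0.042], [-1.0, 0.0, 0.0]]
wrist_force: [-0.4, -0.0, 0.3]
gripper_width: 0.007
```

Request:
{"api": "move_arm", "payload": {
  "increments": [0,0,0,0.0007,0,0,0,0,0,0,0.001,0,0,0,0,0,0,0.001,0,0,0]
}}

```text
time_s: 19.75
tcp_pos: [0.5205, 0.1338, 0.0444]
ee_rot: [[0.001, 0.041, 0.999], [-0.0, 0.999, -0.041], [-1.0, 0.0, 0.001]]
wrist_force: [-1.3, -0.5, 4.3]
gripper_width: 0.005
```

Request:
{"api": "move_arm", "payload": {
  "increments": [0,0,0,0.0007,0,0,0,0,0,0,0.0012,0,0,0,0,0,0,0.0012,0,0,0]
}}

```text
time_s: 20.0
tcp_pos: [0.5205, 0.1337, 0.044]
ee_rot: [[0.001, 0.041, 0.999], [-0.0, 0.999, -0.041], [-1.0, -0.0, 0.001]]
wrist_force: [-3.2, 0.3, 10.5]
gripper_width: 0.004
```

Request:
{"api": "move_arm", "payload": {
  "increments": [0,0,0,0.0005,0,0,0,0,0,0,0.001,0,-0.0006,0,0,0,0,0.001,0,-0.0006,0]
}}

```text
time_s: 20.25
tcp_pos: [0.5205, 0.1337, 0.0437]
ee_rot: [[0.002, 0.04, 0.999], [-0.0, 0.999, -0.04], [-1.0, -0.0, 0.002]]
wrist_force: [-4.0, -1.3, 13.9]
gripper_width: 0.004
```

Request:
{"api": "move_arm", "payload": {
  "increments": [0,0,0,0.0004,0,0,0,0,0,0,0.0008,0,-0.0005,0,0,0,0,0.0008,0,-0.0005,0]
}}

```text
time_s: 20.5
tcp_pos: [0.5205, 0.1338, 0.0435]
ee_rot: [[0.003, 0.04, 0.999], [0.0, 0.999, -0.04], [-1.0, 0.0, 0.003]]
wrist_force: [-2.9, -2.2, 15.9]
gripper_width: 0.008
```

Request:
{"api": "move_arm", "payload": {
  "increments": [0,0,0,0.0003,0,0,0,0,0,0,0.0005,0,-0.0006,0,0,0,0,0.0005,0,-0.0006,0]
}}

```text
time_s: 20.75
tcp_pos: [0.5204, 0.1338, 0.0433]
ee_rot: [[0.004, 0.04, 0.999], [0.0, 0.999, -0.04], [-1.0, 0.0, 0.004]]
wrist_force: [-2.4, -2.7, 16.8]
gripper_width: 0.005
```

Request:
{"api": "move_arm", "payload": {
  "increments": [0,0,0,0.0003,0,0,0,0,0,0,0.0005,0,-0.0003,0,0,0,0,0.0005,0,-0.0003,0]
}}

```text
time_s: 21.0
tcp_pos: [0.5204, 0.1338, 0.0431]
ee_rot: [[0.005, 0.04, 0.999], [0.0, 0.999, -0.04], [-1.0, 0.0, 0.005]]
wrist_force: [-2.7, -4.3, 18.3]
gripper_width: 0.003
```

Request:
{"api": "move_arm", "payload": {
  "increments": [0,0,0,0.0002,-0.0005,0,0,0,0,0,0.0003,-0.001,-0.0004,0,0,0,0,0.0003,-0.001,-0.0004,0]
}}

```text
time_s: 21.25
tcp_pos: [0.5204, 0.1337, 0.043]
ee_rot: [[0.006, 0.04, 0.999], [0.002, 0.999, -0.04], [-1.0, 0.002, 0.006]]
wrist_force: [-2.9, 0.2, 17.9]
gripper_width: 0.006
```

Request:
{"api": "move_arm", "payload": {
  "increments": [0,0,0,0.0002,0,0,0,0,0,0,0.0004,-0.0003,-0.0003,0,0,0,0,0.0004,-0.0003,-0.0003,0]
}}

```text
time_s: 21.5
tcp_pos: [0.5204, 0.1337, 0.0426]
ee_rot: [[0.007, 0.04, 0.999], [0.002, 0.999, -0.04], [-1.0, 0.003, 0.007]]
wrist_force: [-1.2, -0.9, 15.7]
gripper_width: 0.005
```

Request:
{"api": "move_arm", "payload": {
  "increments": [0,0,0,0.0003,0,0,0,0,0,0,0.0005,0,-0.0002,0,0,0,0,0.0005,0,-0.0002,0]
}}

```text
time_s: 21.75
tcp_pos: [0.5203, 0.1337, 0.0424]
ee_rot: [[0.007, 0.039, 0.999], [0.002, 0.999, -0.039], [-1.0, 0.002, 0.007]]
wrist_force: [-2.4, -0.8, 19.4]
gripper_width: 0.002
```

Request:
{"api": "move_arm", "payload": {
  "increments": [0,0,0,0.0003,0,0,0,0,0,0,0.0004,0,-0.0002,0,0,0,0,0.0004,0,-0.0002,0]
}}

```text
time_s: 22.0
tcp_pos: [0.5204, 0.1337, 0.0422]
ee_rot: [[0.008, 0.039, 0.999], [0.002, 0.999, -0.039], [-1.0, 0.003, 0.008]]
wrist_force: [-2.3, -1.2, 20.5]
gripper_width: 0.005
```

Request:
{"api": "move_arm", "payload": {
  "increments": [0,0,0,-0.025,0,0.003,0,0,0,0,-0.025,0.04,0.003,0,0,0,0,-0.025,0.08,0.003,0,0,0,0,-0.025,0.0905,0.003,0,0,0,0,-0.025,0.0905,0.003,0,0,0,0,-0.025,0.0905,0.003,0,0,0,0,-0.025,0.0905,0.003,0]
}}

```text
time_s: 22.58
tcp_pos: [0.5234, 0.2219, 0.0627]
ee_rot: [[-0.001, 0.042, 0.999], [-0.001, 0.999, -0.042], [-1.0, -0.001, -0.001]]
wrist_force: [-0.1, 0.7, -0.2]
gripper_width: 0.006
```

```bash
python3 -c "
from pads import *
look('w16',.035)
go((.5252,.2238,.053),-2.4)
im=r.capture('scene');cv2.imwrite('pics/scene16.png',cv2.resize(im[230:350,330:450,::-1],None,fx=5,fy=5,interpolation=cv2.INTER_CUBIC))
"
```

```text
22.5833 [0.5234 0.2219 0.0627] v 0.66 w 0.5004904053837076 F [-0.1  0.7 -0.2]
 blue [187.  241.7] 686 [0.5213 0.1344 0.035 ] tool [ 0.0277 -0.0875  0.0017]
 blue [324.2 236.6] 306 [0.5214 0.225  0.035 ] tool [ 0.0277  0.0031 -0.0021]
 blue [320.4 335.3] 219 [0.6005 0.2193 0.035 ] tool [0.0276 0.0007 0.0772]
turn [-0.05 -0.05  0.05] shift [0.0097 0.0023 0.0016]
```

View pics/scene16.png

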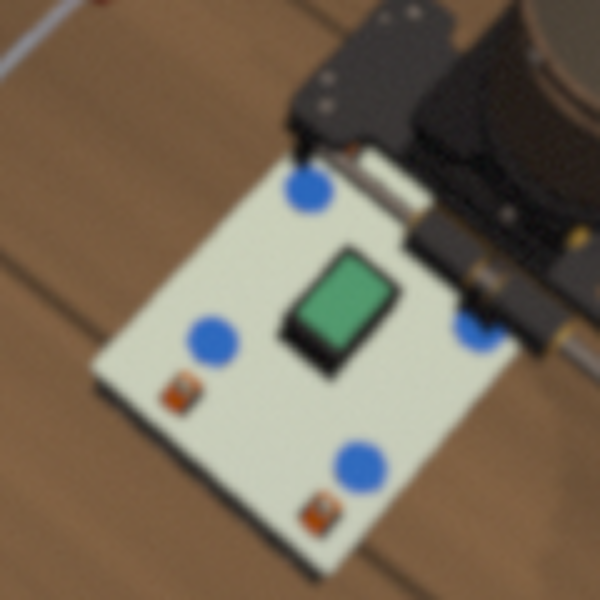

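View pics/w16.png

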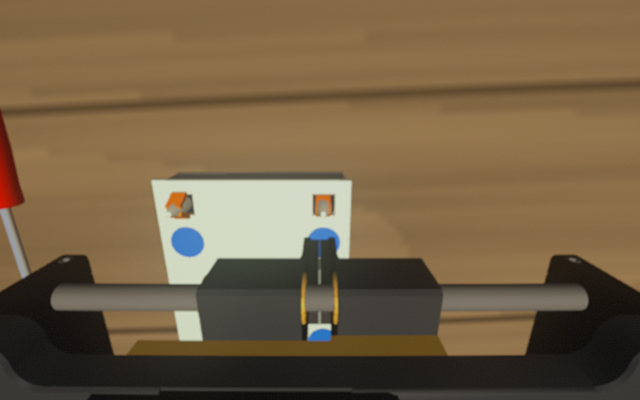

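Request:
{"api": "move_arm", "payload": {
  "increments": [0,0,0,0.006,0.002,0.0015,0,0,0,0,0.012,0.002,0.0015,0,0,0,0,0.012,0.002,0.0015,0,0,0,0,0.012,0.002,0.0015,0]
}}

```text
time_s: 23.02
tcp_pos: [0.5253, 0.2241, 0.0504]
ee_rot: [[-0.001, 0.042, 0.999], [-0.001, 0.999, -0.042], [-1.0, -0.001, -0.001]]
wrist_force: [0.4, 1.0, 1.0]
gripper_width: 0.006
```

Request:
{"api": "move_arm", "payload": {
  "increments": [0,0,0,0.001,0,0,0,0,0,0,0.002,0,0,0,0,0,0,0.003,0,0,0,0,0,0,0.003,0,0,0]
}}

```text
time_s: 23.35
tcp_pos: [0.5255, 0.2248, 0.048]
ee_rot: [[0.0, 0.042, 0.999], [-0.0, 0.999, -0.042], [-1.0, -0.0, 0.0]]
wrist_force: [-1.4, -0.6, -0.2]
gripper_width: 0.009
```

Request:
{"api": "move_arm", "payload": {
  "increments": [0,0,0,0.001,0,0,0,0,0,0,0.0015,0,0,0,0,0,0,0.0015,0,0,0]
}}

```text
time_s: 23.6
tcp_pos: [0.5256, 0.2248, 0.0466]
ee_rot: [[0.0, 0.042, 0.999], [0.0, 0.999, -0.042], [-1.0, 0.0, 0.0]]
wrist_force: [0.4, 0.5, 0.3]
gripper_width: 0.005
```

Request:
{"api": "move_arm", "payload": {
  "increments": [0,0,0,0.0007,0,0,0,0,0,0,0.0015,0,0,0,0,0,0,0.0015,0,0,0]
}}

```text
time_s: 23.85
tcp_pos: [0.5255, 0.2247, 0.045]
ee_rot: [[0.0, 0.042, 0.999], [-0.0, 0.999, -0.042], [-1.0, -0.0, 0.0]]
wrist_force: [-0.0, -1.2, -0.3]
gripper_width: 0.004
```

Request:
{"api": "move_arm", "payload": {
  "increments": [0,0,0,0.0007,0,0,0,0,0,0,0.0012,0,0,0,0,0,0,0.0012,0,0,0]
}}

```text
time_s: 24.1
tcp_pos: [0.5256, 0.2248, 0.0439]
ee_rot: [[0.0, 0.042, 0.999], [0.0, 0.999, -0.042], [-1.0, 0.0, 0.0]]
wrist_force: [0.8, 0.4, -0.2]
gripper_width: 0.005
```

Request:
{"api": "move_arm", "payload": {
  "increments": [0,0,0,0.0005,0,0,0,0,0,0,0.001,0,-0.0005,0,0,0,0,0.001,0,-0.0005,0]
}}

```text
time_s: 24.35
tcp_pos: [0.5256, 0.2249, 0.0433]
ee_rot: [[0.001, 0.041, 0.999], [0.0, 0.999, -0.041], [-1.0, 0.0, 0.001]]
wrist_force: [0.6, -0.1, 2.5]
gripper_width: 0.004
```

Request:
{"api": "move_arm", "payload": {
  "increments": [0,0,0,0.0007,0,0,0,0,0,0,0.0015,0,-0.0005,0,0,0,0,0.0015,0,-0.0005,0]
}}

```text
time_s: 24.6
tcp_pos: [0.5255, 0.2249, 0.0429]
ee_rot: [[0.002, 0.041, 0.999], [0.0, 0.999, -0.041], [-1.0, 0.0, 0.002]]
wrist_force: [0.8, -1.9, 7.5]
gripper_width: 0.005
```

Request:
{"api": "move_arm", "payload": {
  "increments": [0,0,0,0.0005,0,0,0,0,0,0,0.0012,0,-0.0008,0,0,0,0,0.0012,0,-0.0008,0]
}}

```text
time_s: 24.85
tcp_pos: [0.5255, 0.2249, 0.0427]
ee_rot: [[0.004, 0.04, 0.999], [0.0, 0.999, -0.04], [-1.0, 0.001, 0.004]]
wrist_force: [0.3, -4.1, 9.9]
gripper_width: 0.003
```

Request:
{"api": "move_arm", "payload": {
  "increments": [0,0,0,0.0004,0,0,0,0,0,0,0.0007,0,-0.0006,0,0,0,0,0.0007,0,-0.0006,0]
}}

```text
time_s: 25.1
tcp_pos: [0.5255, 0.225, 0.0426]
ee_rot: [[0.005, 0.04, 0.999], [0.001, 0.999, -0.04], [-1.0, 0.001, 0.005]]
wrist_force: [1.5, -4.6, 12.6]
gripper_width: 0.002
```

Request:
{"api": "move_arm", "payload": {
  "increments": [0,0,0,0.0004,-0.0005,0,0,0,0,0,0.0007,-0.001,0,0,0,0,0,0.0007,-0.001,0,0]
}}

```text
time_s: 25.35
tcp_pos: [0.5255, 0.2249, 0.0425]
ee_rot: [[0.006, 0.04, 0.999], [0.002, 0.999, -0.04], [-1.0, 0.003, 0.006]]
wrist_force: [-1.8, -2.1, 16.0]
gripper_width: 0.004
```

Request:
{"api": "move_arm", "payload": {
  "increments": [0,0,0,0.0004,0,0,0,0,0,0,0.0007,-0.0003,-0.0003,0,0,0,0,0.0007,-0.0003,-0.0003,0]
}}

```text
time_s: 25.6
tcp_pos: [0.5255, 0.2249, 0.0423]
ee_rot: [[0.007, 0.04, 0.999], [0.003, 0.999, -0.04], [-1.0, 0.003, 0.007]]
wrist_force: [-2.3, -1.6, 18.4]
gripper_width: 0.008
```

Request:
{"api": "move_arm", "payload": {
  "increments": [0,0,0,0.0003,0,0,0,0,0,0,0.0005,-0.0003,-0.0003,0,0,0,0,0.0005,-0.0003,-0.0003,0]
}}

```text
time_s: 25.85
tcp_pos: [0.5255, 0.2249, 0.0421]
ee_rot: [[0.008, 0.039, 0.999], [0.003, 0.999, -0.039], [-1.0, 0.004, 0.008]]
wrist_force: [-2.6, -1.8, 19.8]
gripper_width: 0.007
```

Request:
{"api": "move_arm", "payload": {
  "increments": [0,0,0,0.0002,0,0,0,0,0,0,0.0003,0,-0.0003,0,0,0,0,0.0003,0,-0.0003,0]
}}

```text
time_s: 26.1
tcp_pos: [0.5255, 0.2249, 0.042]
ee_rot: [[0.008, 0.039, 0.999], [0.003, 0.999, -0.039], [-1.0, 0.004, 0.008]]
wrist_force: [-0.5, -1.3, 19.1]
gripper_width: 0.005
```

Request:
{"api": "move_arm", "payload": {
  "increments": [0,0,0,0.0002,0,0,0,0,0,0,0.0002,0,-0.0003,0,0,0,0,0.0002,0,-0.0003,0]
}}

```text
time_s: 26.35
tcp_pos: [0.5255, 0.2249, 0.042]
ee_rot: [[0.009, 0.039, 0.999], [0.004, 0.999, -0.039], [-1.0, 0.004, 0.009]]
wrist_force: [-1.2, -2.8, 21.0]
gripper_width: 0.007
```

Request:
{"api": "move_arm", "payload": {
  "increments": [0,0,0,-0.04,0,0.003,0,0,0,0,-0.08,0,0.003,0,0,0,0,-0.08,-0.03,0.003,0,0,0,0,-0.08,-0.043,0.003,0,0,0,0,-0.08,-0.043,0.003,0,0,0,0,-0.08,-0.043,0.003,0,0,0,0,-0.08,-0.043,0.003,0]
}}

```text
time_s: 26.93
tcp_pos: [0.5228, 0.1802, 0.1162]
ee_rot: [[-0.001, 0.042, 0.999], [-0.001, 0.999, -0.042], [-1.0, -0.001, -0.001]]
wrist_force: [-0.4, 0.3, -0.2]
gripper_width: 0.003
```

```bash
python3 -c "
from pads import *
s,im=look('w17',.034)
cv2.imwrite('pics/w17c.png',cv2.resize(im[160:360,220:420,::-1],None,fx=3,fy=3,interpolation=cv2.INTER_CUBIC))
im=r.capture('scene');cv2.imwrite('pics/scene17.png',cv2.resize(im[230:350,330:450,::-1],None,fx=5,fy=5,interpolation=cv2.INTER_CUBIC))
"
```

```text
26.9333 [0.5228 0.1802 0.1162] v 0.53 w 0.2264901353549213 F [-0.4  0.3 -0.2]
 blue [263.7 212.6] 433 [0.5217 0.1339 0.034 ] tool [ 0.0822 -0.0462  0.0009]
 blue [372.6 212.8] 435 [0.5256 0.2241 0.034 ] tool [0.0821 0.044  0.0011]
```

View pics/w17.png

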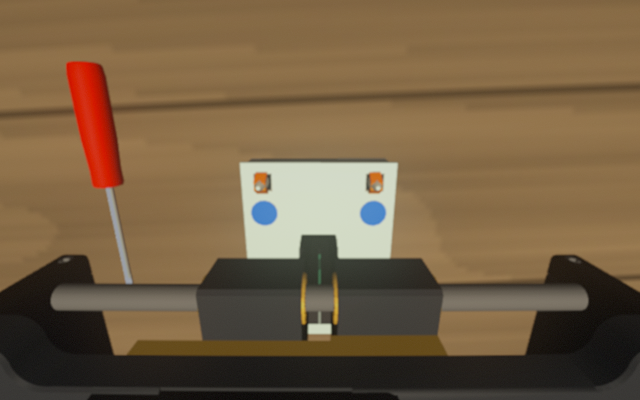

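View pics/scene17.png

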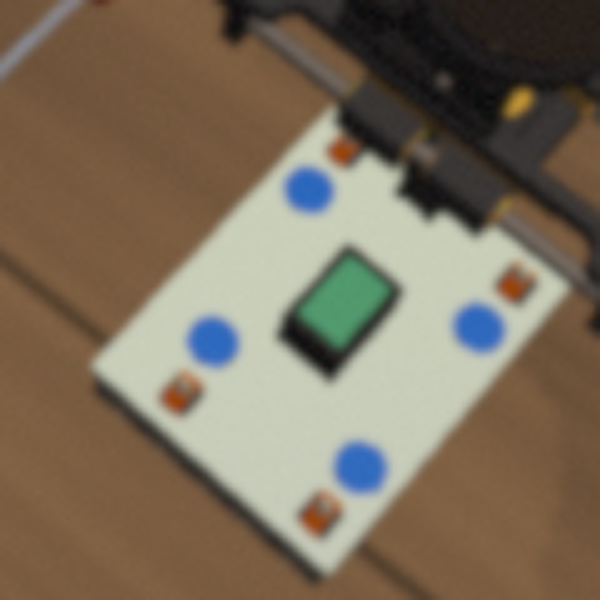

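Request:
{"api": "move_arm", "payload": {
  "increments": [0,0,0,0,0,0.04,0,0,0,0,0,0,0.08,0,0,0,0,0,0,0.1,0,0,0,0,0,0,0.1,0,0,0,0,0,0,0.1,0,0,0,0,0,0,0.1,0,0,0,0,0,0,0.1,0]
}}

```text
time_s: 27.62
tcp_pos: [0.6219, 0.1763, 0.1169]
ee_rot: [[-0.001, 0.041, 0.999], [-0.0, 0.999, -0.041], [-1.0, -0.0, -0.001]]
wrist_force: [-0.5, -0.5, -0.5]
gripper_width: 0.008
```

```bash
python3 -c "
from pads import *
s,im=look('w18',.034)
cv2.imwrite('pics/w18c.png',cv2.resize(im[60:260,220:420,::-1],None,fx=3,fy=3,interpolation=cv2.INTER_CUBIC))
for n in ('scene','top'): 
  cv2.imwrite(f'pics/{n}18.png',r.capture(n)[:,:,::-1])
"
```

```text
27.6167 [0.6219 0.1763 0.1169] v 0.73 w 0.7172527895838264 F [-0.5 -0.5 -0.5]
 blue [256.2  84.4] 654 [0.5214 0.134  0.034 ] tool [ 0.083  -0.0464 -0.0986]
 blue [379.4  84.7] 644 [0.5254 0.2241 0.034 ] tool [ 0.0829  0.0438 -0.0983]
 blue [278.2 190. ] 462 [0.6021 0.1435 0.034 ] tool [ 0.0829 -0.0336 -0.0183]
 blue [373.3 190.2] 466 [0.6055 0.2207 0.034 ] tool [ 0.0829  0.0436 -0.0182]
```

View pics/w18.png

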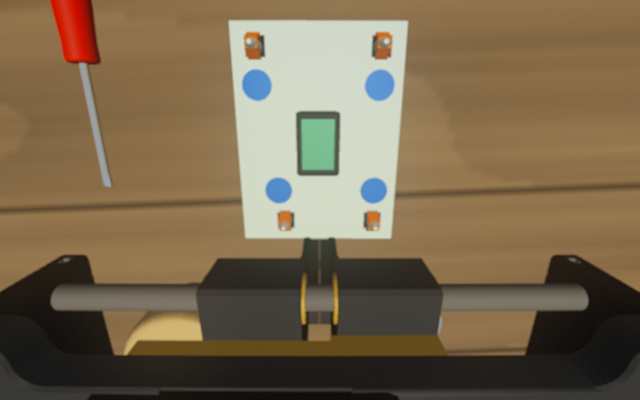

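View pics/w18c.png

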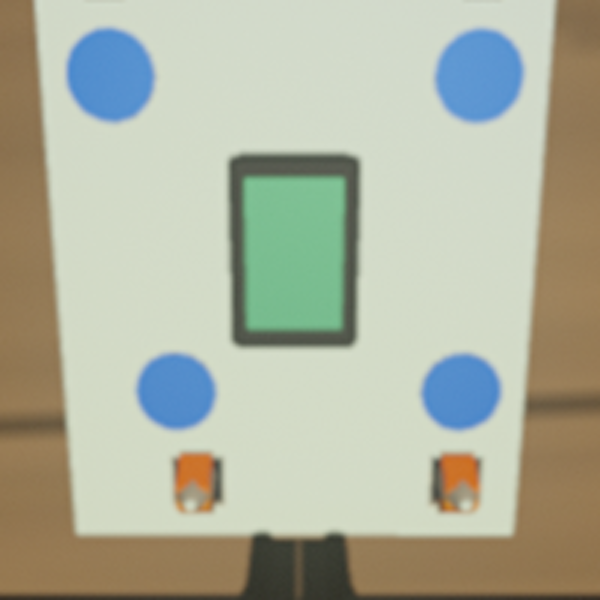

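```bash
python3 -c "
import cv2
im=cv2.imread('pics/w18.png')
cv2.imwrite('pics/w18d.png',cv2.resize(im[15:110,225:415],None,fx=4,fy=4,interpolation=cv2.INTER_CUBIC))
from h import *
W=[[.6055,.2207],[.6021,.1435],[.5214,.1340],[.5254,.2241]]
th,t,e=rigid(PADS,W);print(np.degrees(th),t,e*1e3)
im=cv2.imread('pics/scene18.png');cv2.imwrite('pics/scene18c.png',cv2.resize(im[230:350,330:450],None,fx=5,fy=5,interpolation=cv2.INTER_CUBIC))
"
```

```text
-2.5043059649724637 [0.56345799 0.1773281 ] [0.19860092 0.1358219  0.17610592 0.09165858]
```

View pics/w18d.png

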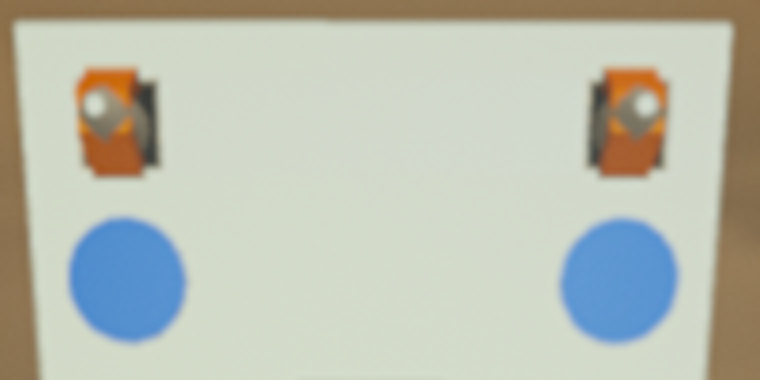

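View pics/scene18c.png

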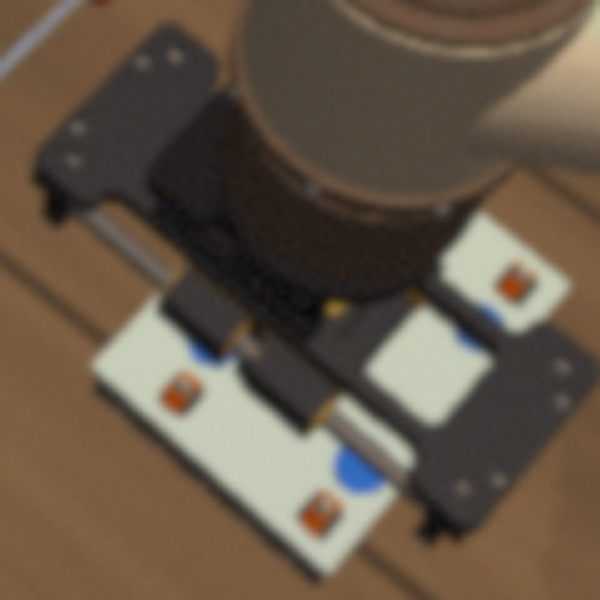

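All four barbs now stand out over the cover and the cover matches the box pose, so I'm handing the job in.

```bash
python3 -c "
from station import r
r.finish_job();s=r.sense();print(s['time_s'],s['wrist_force'],s['tcp_pos'])"
```

```text
the job is handed in; nothing more can be done
the job is handed in; nothing more can be done
```

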